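# Unhook the gap gauge and set it on the crimped ferrule

### The job

Take the wider, longer-jawed gap gauge off its barbed hook without straining the hook: raise it, swing its jaw end out and back it over the barb. Then gently set it astride the copper ferrule in the pipe clamp, near the middle of its length, jaws down until fully home, and leave it sitting there upright by its own weight. Leave the other gauge hanging and everything else as it is.

Things in the scene. Friction and masses are not known exactly. Their poses are not given: they have to be found in the camera images.
- gauge: gauge to use: the wider of two plate gauges on the rack, 0.26 to 0.40 kg. Origin: middle of the top edge of its hanging eye. x = plate normal (along the hook when hung), y = across, z = up. Above the origin a handle tab. Below it the eye, a window 20 mm wide, 23.5 mm high, in a neck 44 mm wide; then a crown 63 wide, 16 high, then two jaws 42 long, 17 wide. Steel 8 mm thick; lowest point z -81
- gauge_grip (a point): where to take the gauge: in its black grip scales, 62 mm above the gauge's origin, fingers before and behind the plate. The handle tab is 44 mm wide (y) and reaches 78 mm above the origin; scales 12 mm thick (x) from z 28 to 78 mm, bare steel 8 mm thick below them. Fingertips lower than about z 34 mm could strike the barb
- gauge_gap (a point): bottom of the gap: middle of the underside of the crown between the jaws, 39.5 mm below the gauge's origin; axes as the gauge. The gap is 29 mm wide, with 5 mm bevels at the jaw tips
- small_gauge: the other gauge, on the other hook; same tab and eye, but only 42 mm wide over its jaws, with a 16 mm gap and short 20 mm jaws. Leave it hanging
- rack: fixed rack: base plate 115 x 350 x 12 mm, two posts, and a square rail 25 mm across (x -25 to 0 mm, top 168 mm above the bench) with two like hooks at y +65 and -65 mm. Origin: on the bench under the rail's front face, midway between the hooks; x = the way the hooks point, z up. The gauge must not press on hook or rack with over 15 N; contact is hard, move slowly (about 1 cm/s) when feeling
- hook_root_a (a point): where one hook leaves the rail: centre of its 8 mm round shank, 155 mm above the bench; axes as the rack. Nominal hook centre line from here (x, z mm): level to (90,0), up and out to the tip (104,36); there a barb 6 mm thick points back down to (95,32). The gauge hangs upright at x 13 to 16, its eye's top edge on the shank (4 mm above the centre line)
- hook_root_b (a point): root of the other hook. Unmeasured, to be felt: each hook is screwed in 12 mm deeper to 12 mm shallower than given, and from x 38 (shifted alike) outward is bent 0.02 rad up to 0.26 down. Upright, the eye cannot pass the barb; it passes with 1 to 2 mm room if the handle leans back over the rail 42 degrees from square to the bent part, the eye's bottom edge leading out round the corner
- clamp: fixed: base 170 x 90 x 12 mm, two blocks at x +-63 mm (22 mm thick, 50 wide, tops 108 mm above the bench, screw heads to 120) holding a 16 mm pipe along x, axis 85 mm above the bench. In the middle a copper ferrule, eight-sided from crimping, 26 mm across flats, 60 long, a flat on top. Origin: on the bench under the ferrule's middle; z up. The gauge must not press on it with over 20 N
- ferrule_top (a point): middle of the copper ferrule's top flat (11 mm wide), 98 mm above the bench; axes as the clamp (x along the pipe)
- fitting: black straight fitting, 70 x 22 x 22 mm, lying on the rack's base plate; leave it
- sleeve: loose copper sleeve, 24 mm diameter, 26 mm high, standing on the clamp's base plate; leave it
- elbow: grey elbow fitting, about 55 x 47 x 24 mm, on the bench; leave it
- mallet: rubber mallet lying on the bench, head 86 mm diameter and 130 mm long, wooden handle to its own +x, 285 mm; leave it
- grease_jar: glass jar 68 mm diameter, 70 mm high, with a red brush standing in it to 125 mm; leave it
- die_a: dark steel crimping-die segment 50 x 30 x 39 mm; leave it
- die_b: another such die segment; leave it
Things that resemble listed ones, but are neither listed nor needed, are in the scene too. What is shaped like the gauge but yellow is not meant. Leave any yellow look-alike of the clamp alone.

How it is judged:
On the way:
1. the gauge is off its hook: clear of both hooks (over 140 mm from either hook's root) and touching the rack nowhere (distance between gauge and hook_root_a above 0.14 m and distance between gauge and hook_root_b above 0.14 m and contact force between gauge and rack below 0.1 N), for 0.2 s.
At the end, for the whole second after the job is handed in: The wider gauge sits astride the copper ferrule by its own weight: the bottom of its gap within 3 mm of the ferrule's top flat in height and sideways, within 20 mm of the ferrule's middle, upright within 7 degrees, let go and at rest; the other gauge still hangs and nothing else has been moved (x of gauge_gap in the frame of ferrule_top between -0.02 and 0.02 m and y of gauge_gap in the frame of ferrule_top between -0.003 and 0.003 m and z of gauge_gap in the frame of ferrule_top below 0.003 m and angle between gauge's own z axis and vertical below 0.12 rad and linear speed of gauge below 0.01 m/s and angular speed of gauge below 0.1 rad/s and contact force between gauge and clamp above 0.5 N and distance of small_gauge from where it was at the start of the episode below 0.02 m); the robot touches nothing.
It fails at once if the hook or rack is strained: the gauge presses on it with more than 15 N after leaving its seat, or more than 20 N at the seat (contact force between gauge and rack above 20 N or (contact force between gauge and rack above 15 N and x of gauge in the frame of rack above 0.03 m)).
It fails at once if the gauge is forced or dropped on the ferrule or clamp: more than 20 N (contact force between gauge and clamp above 20 N).
It fails at once if the other gauge is pushed or taken off (distance of small_gauge from where it was at the start of the episode above 0.02 m).
It fails at once if a bystander is moved more than 20 mm (distance of any of fitting, sleeve, elbow, mallet, grease_jar, die_a, die_b from where it was at the start of the episode above 0.02 m).
It also fails if it takes over 72 s, if anything falls off the work surface, if the arm or the gripper's body presses on something with over 40 N, if the wrist force passes 120 N, or if a joint passes its speed limit or range.

### The arm

A 7-joint arm with a two-finger parallel gripper is mounted at the origin on the work surface. World frame = base frame: x ahead of the robot, y to its left, z up, the work surface at z = 0. Lengths are in m, angles in rad, forces in N, time in s.
With the tool pointing down it reaches from about 0.4 to 0.85 m from the base axis. Payload 10.4 kg.
Tool frame: the origin (TCP) lies on the mounting face of the last link; the fingertips stand 173 mm ahead of it and the grasp point (between the pads) lies 155 mm ahead of it (manip.tip_extent is the distance from the TCP to the fingertips, in m); z points along the fingers, y is the line along which they close (so a half turn about z gives the same grasp; the last joint's range is limited). The gripper opens to 85 mm and grips with 20 to 120 N. Pads are 22 mm wide; open, the fingers measure 114 mm over their backs; the gripper's body (76 mm by 85 mm) begins 54 mm behind the grasp point. The pads swing forward as they close: fully open they stand 13 mm farther back than shut.
Start: joints at [1.276, 0.332, -0.065, 1.46, 0.022, 1.35, -0.088], TCP at [0.168, -0.602, 0.405] pointing down, gripper open.
Joint ranges: [-2.6, 2.6], [-0.5, 2.12], [-1.47, 1.34], [0.16, 2.42], [-1.27, 4.41], [0.06, 2.06], [-2.6, 2.6]. Speed limits (rad/s): [2.22, 2.22, 2.79, 2.79, 3.14, 3.14, 3.14].

### API

Orientations are given as a unit quaternion [x, y, z, w].
In Python, from workcell import manip gives the robot as it stands.
- The arm moves only by the tool move_arm, never from a script. Its argument "plan" is one flat list of numbers, 7 for each row, row after row: the turn, a rotation vector about the tool's x, y, z in rad, then the shift along the tool's x, y, z in m, then the finger opening in m, from 0 to 0.0854. In form: [ax, ay, az, dx, dy, dz, gripper, ax, ay, az, dx, dy, dz, gripper, ...]. A call has 1 to 12 rows; each row is the pose to reach, as a shift and turn from the pose commanded when the call began, along the tool's axes at that moment; what a row does not reach only later rows make up. A row lasts 1/8 s, in which the tool goes at most 62.5 mm and 10.7 degrees, less where a joint would pass 70% of its speed; a pose out of reach is approached as far as the arm can. A call with a gripper value outside its range is refused whole. The fingers move at their own pace and stop on an object; "squeeze" is the grip in N (left out, the last holds). Time passes only in rows, so rows that repeat a pose let the fingers close. It gives the time, the measured TCP pose, the force, the opening and the grip force at its end, in the units of the state.
- manip.get_obs(): the state, without advancing time (a new reading comes with each control period).
- manip.camera(name): name is "scene" or "top"; returns a dict with "color" (384x512x3 uint8, red, green, blue), "fx", "fy", "cx", "cy" (pixels), "cam_to_world" (4x4, takes a point from camera to world coordinates). Camera axes: x right, y down, z forward; pixel columns grow to the right and rows downward; lengths in m; the calibration is good to about 2 mm. A picture is of the moment at which its call begins. There is no depth.
- manip.hand_in(): hands the job in; it is judged then, once.
Trained networks look in a picture, given as the dict that the camera call returned (one of the last four; its "shot" number tells which), for a name from the list of things; names that differ only in an ending like _2 or _b are one class to them, and where a whole thing is asked for, a point or a joint stands for the part that bears it (a point fixed in the world has none). Each returns a list of dicts, best first, with "conf" (0 to 1); they miss things now and then, are a little off and sometimes report something else, mostly with a low value. They report only what shows in the picture. A call takes as long as a camera call. They do not tell look-alikes from the thing itself.
- manip.look_for(picture, label): "position" ([x, y, z] in m, in the coordinates of the camera as it stood for that picture, good to about 4 mm: the middle of the surface that is visible of it).
- manip.silhouettes(picture, label): "pixels" (384x512 bool, what is visible of it).
- manip.tip_of(picture, label): "position" ([x, y, z] in m, in the coordinates of the camera as it stood for that picture, good to about 4 mm: a listed point, or the origin of a listed thing).
The state is a dict: "clock": time; "joint_pos": joint angles; "joint_velocities": joint speeds; "tau": joint torques, N m; "position": TCP position; "ee_rot": TCP orientation; "ft_force": force on the tool from outside, world axes, zero at the start; "torque": the same for the moment, N m; "grip_width": opening from 0.0 (shut) to 1.0 (fully open); "grasp_force": force on a finger pad.
Only numpy, scipy, OpenCV 4.12 (cv2) and the standard library are available. Lean on these libraries where they do the work, as an engineer would, in place of code of your own. Each camera call takes 0.05 s, during which the arm holds its last target. There are 200 camera calls.

## Working session

There is one attempt and no reset: what is moved stays moved. The work goes in short steps, Python scripts to look and compute and a tool call to move; the robot and the scene stay as the last step left them, time stands still between calls to the robot, and variables do not carry over. Pictures are saved under pics/ and viewed, at most 10 in all, crops included, and the job is handed in when it is done.

Besides the shell and the picture viewer there is one more tool, called by a JSON object that holds its "op" and its "data", one argument or row to a line. move_arm: Moves the arm, as the interface text tells. Its arguments: {"type":"object","properties":{"plan":{"type":"array","items":{"type":"number"}},"squeeze":{"type":"number"}},"required":["plan"]}

```bash
ls; mkdir -p pics
cat > h.py <<'E'
import numpy as np, cv2
from workcell import manip
from scipy.spatial.transform import Rotation as R
def w(p,pos): return (np.array(p['cam_to_world'])@np.r_[pos,1])[:3]
def save(p,n,crop=None,s=1):
    im=p['color'][:,:,::-1]
    if crop: im=im[crop[1]:crop[3],crop[0]:crop[2]]
    cv2.imwrite('pics/'+n,cv2.resize(im,None,fx=s,fy=s,interpolation=cv2.INTER_CUBIC))
E
python3 - <<'E'
from h import *
o=manip.get_obs();print(o)
P={n:manip.camera(n) for n in('scene','top')}
for n,p in P.items():
    print(n,p['fx'],np.round(p['cam_to_world'],3).tolist())
    for l in ['gauge','gauge_grip','gauge_gap','small_gauge','rack','hook_root_a','hook_root_b','clamp','ferrule_top','mallet','grease_jar','die_a','elbow']:
        for d in manip.tip_of(p,l)[:4]: print(l,round(d['conf'],2),w(p,d['position']).round(3))
a=np.hstack([P['scene']['color'],P['top']['color']])
cv2.imwrite('pics/a.png',cv2.resize(a[:,:,::-1],(800,300)))
save(P['scene'],'s.png',s=1.5);save(P['top'],'t.png',s=1.5)
E
```

```text
pics
{'clock': 0.0, 'joint_pos': array([ 1.27646148,  0.33286725, -0.06469272,  1.46099819,  0.02157872,
        1.34986267, -0.0885143 ]), 'joint_velocities': array([-1.44245147e-03, -2.11233761e-03,  5.40794189e-04,  1.22717917e-03,
       -4.40329572e-04, -1.52107279e-04,  1.97090193e-06]), 'tau': array([ 8.91255077e-04, -6.25453520e+01,  4.94051341e-02, -3.91607666e+01,
        1.62653049e-02,  9.91256355e-03,  5.63912693e-05]), 'position': array([ 0.16771962, -0.6019309 ,  0.40389144]), 'ee_rot': array([ 9.90784203e-01,  1.35447936e-01, -1.21981459e-04, -7.10084162e-04]), 'ft_force': array([-0.75784213, -0.22790555,  0.22660893]), 'torque': array([-0.04457641, -0.02084948, -0.01577527]), 'grasp_force': 0.0, 'grip_width': 1.0006015847542218}
scene 475.52361656589926 [[-0.69, 0.408, -0.598, 1.247], [0.724, 0.413, -0.553, 0.651], [0.022, -0.814, -0.58, 0.861], [0.0, 0.0, 0.0, 1.0]]
gauge 0.7 [ 0.409 -0.423 -0.   ]
gauge 0.67 [0.463 0.086 0.162]
gauge 0.6 [0.312 0.379 0.082]
gauge 0.57 [0.287 0.185 0.084]
gauge_grip 0.79 [0.474 0.084 0.22 ]
gauge_grip 0.77 [0.31  0.377 0.15 ]
gauge_
[... 1262 characters left out ...]
ap 0.75 [0.316 0.384 0.045]
gauge_gap 0.67 [0.468 0.088 0.121]
gauge_gap 0.47 [0.286 0.187 0.043]
small_gauge 0.42 [0.446 0.214 0.16 ]
rack 0.78 [0.443 0.148 0.   ]
hook_root_a 0.94 [0.453 0.088 0.155]
hook_root_a 0.78 [0.431 0.214 0.154]
hook_root_b 0.94 [0.453 0.088 0.155]
hook_root_b 0.78 [0.431 0.214 0.154]
clamp 0.82 [ 0.493 -0.174 -0.001]
clamp 0.63 [ 0.209 -0.292  0.001]
ferrule_top 0.64 [ 0.492 -0.17   0.099]
ferrule_top 0.18 [0.676 0.191 0.001]
mallet 0.83 [ 0.746 -0.012  0.001]
grease_jar 0.87 [ 0.601 -0.418  0.001]
grease_jar 0.34 [ 0.748 -0.013 -0.001]
die_a 0.57 [ 0.407 -0.42  -0.002]
die_a 0.47 [0.674 0.192 0.003]
elbow 0.69 [0.667 0.095 0.002]
elbow 0.17 [ 0.493 -0.173 -0.   ]
```

View pics/s.png

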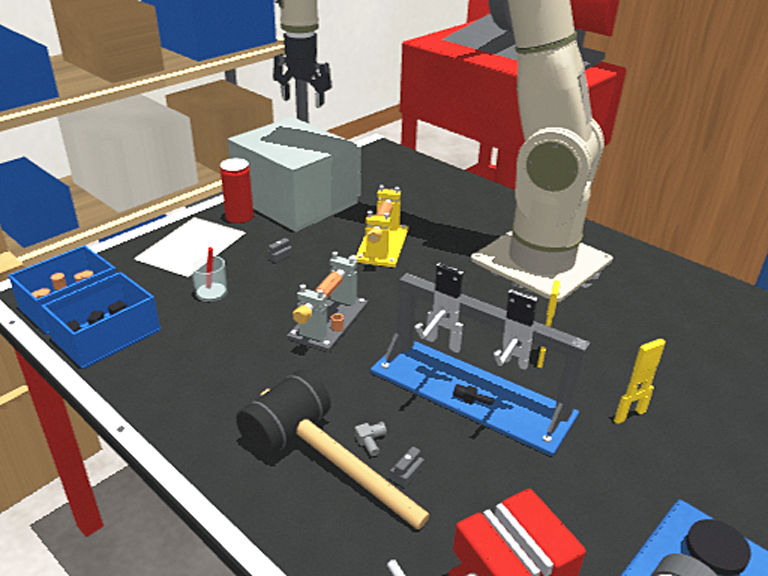

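View pics/t.png

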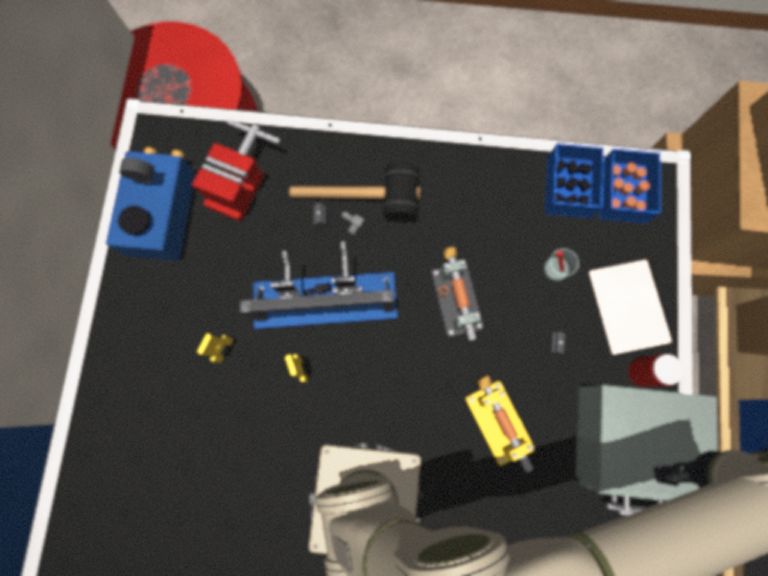

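The scene picture (1.5x) shows the wide gauge at (447,305) and the small one at (515,325). The grey clamp with the ferrule is at (330,290). The yellow look-alikes are at (385,225), (550,320) and (640,380).

```bash
cat >> h.py <<'E'
def proj(p,X):
    X=np.atleast_2d(X);T=np.linalg.inv(p['cam_to_world']);c=X@T[:3,:3].T+T[:3,3]
    return np.c_[p['fx']*c[:,0]/c[:,2]+p['cx'],p['fy']*c[:,1]/c[:,2]+p['cy']]
def hook(s,b): # centre line & barb in hook-root frame (x,z) mm
    P=np.array([[0,0],[38,0],[90,0],[104,36],[95,32]],float); Q=P.copy(); c,n=np.cos(b),np.sin(b)
    d=P[2:]-[38,0]; Q[2:]=np.c_[38+d[:,0]*c+d[:,1]*n,-d[:,0]*n+d[:,1]*c]; Q[1:,0]+=s; return Q
E
python3 - <<'E'
from h import *
acc={}
for k in range(4):
  for n in('scene','top'):
    p=manip.camera(n)
    for l in ['gauge','gauge_grip','gauge_gap','small_gauge','rack','hook_root_a','clamp','ferrule_top']:
      for d in manip.tip_of(p,l):
        if d['conf']<.3: continue
        q=w(p,d['position'])
        for nm,c in dict(gauge=(.468,.087,.159),gauge_grip=(.468,.087,.222),gauge_gap=(.468,.087,.12),small_gauge=(.444,.215,.159),rack=(.441,.149,0),hook_root_a=(.454,.088,.155),hook_root_b=(.4285,.215,.155),clamp=(.493,-.173,0),ferrule_top=(.493,-.171,.098)).items():
          if nm[:6]==l[:6] and nm.split('_b')[0].split('_a')[0]==l.split('_a')[0] and np.linalg.norm(q-c)<.02: acc.setdefault((nm,n),[]).append(q)
    if k==3:
        if n=='scene': S=p
        else: T=p
for k,v in sorted(acc.items()): print(k,len(v),np.mean(v,0).round(4),np.std(v,0).round(4))
np.save('S.npy',S,allow_pickle=True);np.save('T.npy',T,allow_pickle=True)
g=(260,160,360,260)
im=S['color'][g[1]:g[3],g[0]:g[2],::-1];a=cv2.resize(im,None,fx=4,fy=4,interpolation=cv2.INTER_CUBIC);bb=a.copy()
ex=np.array([.98,.197,0]);
for r in([.454,.088,.155],[.4285,.215,.155]):
  for b,c in((0,(0,0,255)),(.24,(0,255,0))):
    h=hook(0,b)/1000;u=proj(S,np.array(r)+h[:,:1]*ex+h[:,1:]*[0,0,1])
    cv2.polylines(bb,[np.int32(((u-g[:2]+.5)*4*8))],False,c,1,cv2.LINE_AA,3)
cv2.imwrite('pics/b.png',np.hstack([a,bb]))
tc=T['color'][:,:,::-1];print(proj(T,[[.493,-.171,.098]]))
E
```

```text
('clamp', 'scene') 4 [ 0.4939 -0.176   0.0014] [0.0019 0.0012 0.0012]
('clamp', 'top') 4 [ 4.913e-01 -1.729e-01  3.000e-04] [0.0006 0.001  0.0012]
('ferrule_top', 'scene') 4 [ 0.4923 -0.1735  0.0961] [0.0013 0.0017 0.001 ]
('ferrule_top', 'top') 4 [ 0.4903 -0.1703  0.1002] [0.0011 0.0012 0.0026]
('gauge', 'scene') 4 [0.4661 0.0878 0.1619] [0.0019 0.0019 0.0019]
('gauge', 'top') 4 [0.4684 0.0879 0.1599] [0.0009 0.0017 0.0021]
('gauge_gap', 'scene') 4 [0.4663 0.0847 0.1199] [0.0008 0.0014 0.0018]
('gauge_gap', 'top') 4 [0.4666 0.0892 0.119 ] [0.0009 0.0012 0.0006]
('gauge_grip', 'scene') 4 [0.47   0.0872 0.2202] [0.0013 0.0015 0.0009]
('gauge_grip', 'top') 4 [0.4657 0.088  0.2219] [0.0016 0.0013 0.0011]
('hook_root_a', 'scene') 4 [0.4544 0.0882 0.1568] [0.0017 0.0011 0.0007]
('hook_root_a', 'top') 4 [0.4509 0.0875 0.1555] [0.0012 0.0013 0.0006]
('hook_root_b', 'scene') 4 [0.4252 0.217  0.1555] [0.0012 0.0003 0.0013]
('hook_root_b', 'top') 4 [0.4321 0.2151 0.1557] [0.0008 0.0004 0.0008]
('rack', 'scene') 4 [ 0.4398  0.1502 -0.0009] [0.0014 0.0009 0.0014]
('rack', 'top') 4 [4.426e-01 1.499e-01 2.000e-04] [0.0015 0.0021 0.0012]
('small_gauge', 'scene') 3 [0.4423 0.2172 0.1578] [0.0005 0.0008 0.0007]
('small_gauge', 'top') 4 [0.4443 0.216  0.161 ] [0.001  0.001  0.0019]
[[307.03133919 194.46150744]]
```

View pics/b.png

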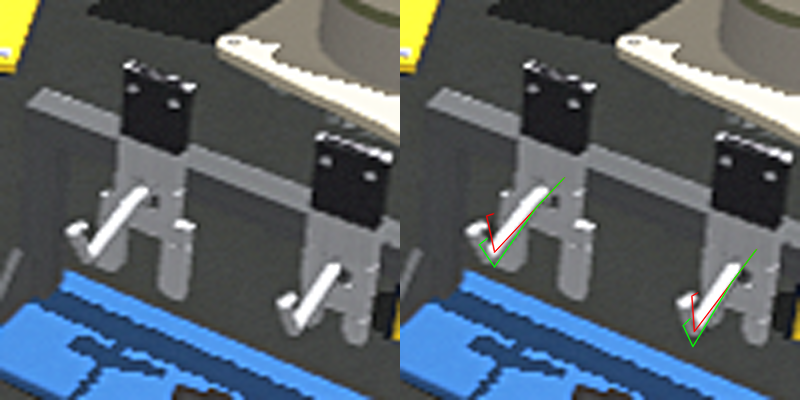

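The zoomed scene crop shows the wide gauge's hook with its corner at about (90,258) and its barb tip at about (80,232). The nominal overlay lies about 2 px to the right. I'll fit the rack, clamp and hook poses numerically.

```bash
cat > fit.py <<'E'
from h import *
from scipy.optimize import minimize
S=np.load('S.npy',allow_pickle=True).item();T=np.load('T.npy',allow_pickle=True).item()
K=8
def box(x0,x1,y0,y1,z0,z1): return np.array([[x,y,z] for x in(x0,x1) for y in(y0,y1) for z in(z0,z1)])/1000
def render(p,hulls,pose):
    x,y,a=pose[:3];Rz=R.from_euler('z',a).as_matrix();m=np.zeros((384*4,512*4),np.uint8)
    for h in hulls:
        u=proj(p,h@Rz.T+[x,y,0]);c=cv2.convexHull(np.float32(u))
        cv2.fillConvexPoly(m,np.int32(np.round(((c+.5)*4-.5)*16)),255,cv2.LINE_AA,4)
    return cv2.resize(m,(512,384),interpolation=cv2.INTER_AREA)/255.
def iou(m,s): return np.minimum(m,s).sum()/np.maximum(m,s).sum()
def sil(p,l,c):
    r=[d['pixels'] for d in manip.silhouettes(p,l)]
    u=proj(p,c)[0]
    def dist(q): yy,xx=np.nonzero(q); return np.hypot(xx.mean()-u[0],yy.mean()-u[1])
    return min(r,key=dist).astype(float)
def NM(f,x0,d):
    s=np.vstack([x0]+[np.array(x0)+np.eye(len(x0))[i]*d[i] for i in range(len(x0))])
    return minimize(f,x0,method='Nelder-Mead',options=dict(initial_simplex=s,maxiter=300,xatol=1e-4,fatol=1e-5))
if __name__=='__main__':
    S=manip.camera('scene');T=manip.camera('top')
    # rack via blue base
    def blue(p):
        h=cv2.cvtColor(p['color'],cv2.COLOR_RGB2HSV);m=(h[...,0]>95)&(h[...,0]<125)&(h[...,1]>110)&(h[...,2]>60)
        n,l,st,c=cv2.connectedComponentsWithStats(m.astype(np.uint8)); u=proj(p,[.47,.15,.01])[0]
        g=np.zeros(m.shape,np.uint8);v=np.int32(u);return m
    C=np.array([[.493,-.174,.05]]);sc=[sil(S,'clamp',C),sil(T,'clamp',C)]
    def ch(L): return [box(-85,85,-45,45,0,12),box(-74,-52,-25,25,12,108),box(52,74,-25,25,12,108),box(-L[0],L[1],-8,8,77,93),box(-30,30,-13,13,72,98)]
    for a0 in (-.25,.25):
      for nm,ii in(('both',(0,1)),('scene',(0,)),('top',(1,))):
        r=NM(lambda v:-sum(iou(render((S,T)[i],ch(v[3:]*100),v[:3]),sc[i]) for i in ii),[.493,-.173,a0,1.1,1.1],[.01,.01,.1,.2,.2]);print('clamp',nm,r.x.round(4),-r.fun)
    C=np.array([[.44,.15,.08]]);sr=[sil(S,'rack',C),sil(T,'rack',C)]
    cv2.imwrite('pics/sil.png',np.hstack([*sc,*sr])*255)
    def edge(v):  # base-plate x offset from rack origin free
        b=v[3]*100; return [box(b-57.5,b+57.5,-175,175,0,12),box(-25,0,-v[4]*100,v[4]*100,143,168)]
    for nm,ii in(('both',(0,1)),('scene',(0,)),('top',(1,))):
        r=NM(lambda v:-sum(iou(render((S,T)[i],edge(v),v[:3]),sr[i]) for i in ii),[.441,.15,.19,.2,1.75],[.01,.01,.05,.2,.1]);print('rack',nm,r.x.round(4),-r.fun)
E
python3 fit.py
```

```text
clamp both [ 0.4908 -0.1738  0.3327  1.0441  0.4585] 1.7486146511695586
clamp scene [ 0.4904 -0.1735  0.3324  0.8717  0.4603] 0.8942875028302767
clamp top [ 0.4916 -0.1745  0.3143  0.4547  0.389 ] 0.8401438941903797
clamp both [ 0.4906 -0.1738  0.3334  1.043   1.1093] 1.7886156358256273
clamp scene [ 0.4902 -0.1735  0.3304  1.0221  1.1517] 0.9026663401837796
clamp top [ 0.4914 -0.1738  0.3352  1.0501  1.0864] 0.8896302892587362
rack both [0.4416 0.1495 0.1775 0.1578 1.671 ] 1.5264061742945527
rack scene [0.4423 0.1486 0.1759 0.1416 1.6868] 0.7391571551278785
rack top [0.442  0.15   0.1775 0.1572 1.6543] 0.7892151678886058[ WARN:0@12.231] global loadsave.cpp:1063 imwrite_ Unsupported depth image for selected encoder is fallbacked to CV_8U.
```

Run:
```python
from h import *
a=cv2.imread('pics/sil.png',0); S=np.load('S.npy',allow_pickle=True).item();T=np.load('T.npy',allow_pickle=True).item()
o=[]
for i,(p,c) in enumerate([(S,(180,150)),(T,(270,150)),(S,(240,170)),(T,(150,160))]):
    m=a[:,512*i:512*i+512]; im=p['color'][:,:,::-1].copy(); x,y=c; im=im[y:y+130,x:x+160]; im=cv2.resize(im,None,fx=2.5,fy=2.3,interpolation=cv2.INTER_CUBIC)
    mm=cv2.resize(m[y:y+130,x:x+160],(im.shape[1],im.shape[0]));cn,_=cv2.findContours((mm>127).astype(np.uint8),1,2);cv2.drawContours(im,cn,-1,(255,0,255),1);o.append(im)
cv2.imwrite('pics/c.png',np.vstack([np.hstack(o[:2]),np.hstack(o[2:])]))
```

```text
(no output)
```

View pics/c.png

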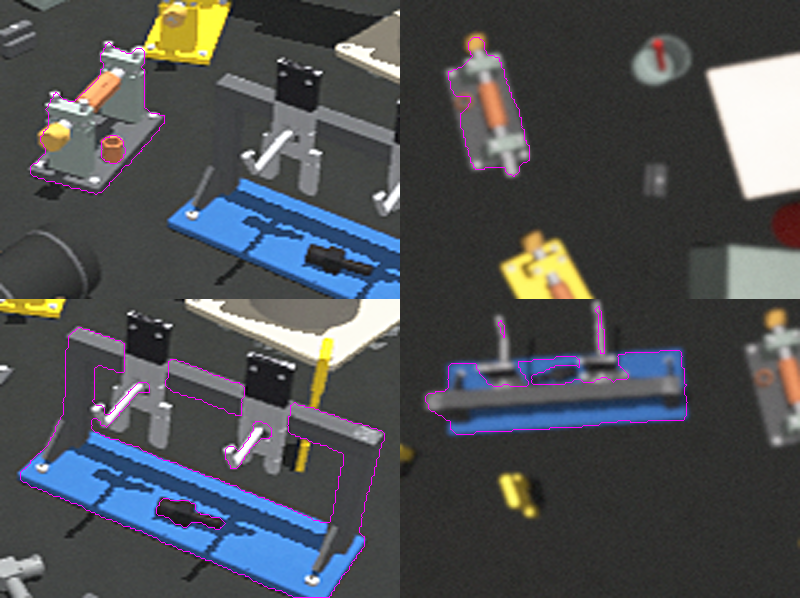

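The silhouettes are clean in all four panels, for both the clamp and the rack. I'll fit the hook's screw-in shift and bend from the hook part of the rack silhouette.

```bash
cat > hk.py <<'E'
from fit import *
pose=(.442,.1496,.1775)
C=np.array([[.44,.15,.08]])
def caps(a,b,r,y0):
    a=np.array([a[0],y0,a[1]+155]);b=np.array([b[0],y0,b[1]+155]);d=(b-a)/np.linalg.norm(b-a);n=np.array([0,1,0]);m=np.cross(d,n)
    t=np.linspace(0,2*np.pi,12)[:,None]; ring=r*(np.cos(t)*n+np.sin(t)*m); return np.vstack([a+ring,b+ring])/1000
def hh(s,b,y0):
    h=hook(s,b);return [caps(h[0],h[1],4,y0),caps(h[1],h[2],4,y0),caps(h[2],h[3],4,y0),caps(h[3],h[4],3,y0)]
ims=[(n,manip.camera(n)) for n in('scene','top','scene','top')]
for y0 in(-65,65):
  obs=[]
  for n,p in ims[:4]:
    m=sil(p,'rack',C); Rz=R.from_euler('z',pose[2]).as_matrix()
    u=proj(p,np.array([[x,y0/1000,z] for x in(.022,.125) for z in(.11,.21)])@Rz.T+[pose[0],pose[1],0])
    x0,yy0=np.int32(u.min(0)-4);x1,y1=np.int32(u.max(0)+5)
    # window: exclude rail/base by dilated model
    ban=render(p,[box(-40,102,-176,176,-2,14),box(-27,2,-180,180,141,170)],pose)>0
    k=np.zeros(m.shape,bool);k[yy0:y1,x0:x1]=True;k&=~ban
    obs.append((n,p,m*k,k))
  def cost(v,ii):
    c=0
    for i in ii:
      n,p,m,k=obs[i];off=v[2:4] if n=='scene' else v[4:6]
      r=render(p,hh(v[0]*10,v[1]/10,y0),pose);r=cv2.warpAffine(r,np.float32([[1,0,off[0]],[0,1,off[1]]]),(512,384))*k
      c+=((r-m)**2).sum()/m.sum()+.02*(off**2).sum()
    return c
  for ii in((0,2),(0,1,2,3)):
    best=min((NM(lambda v:cost(v,ii),np.r_[s,b,0,0,0,0],[.5,.8,.5,.5,.5,.5]) for s in(-.6,.6) for b in(.5,2.)),key=lambda r:r.fun)
    print(y0,ii,best.x.round(2),round(best.fun,3))
  for b in(0,.5,1,1.5,2,2.5):
    r=NM(lambda v:cost(np.r_[v[0],b,v[1:]],(0,1)),np.zeros(5),[.5]*5);print(b,r.x.round(2),round(r.fun,3))
E
python3 hk.py
```

```text
-65 (0, 2) [ 5.51 -6.28 -0.36  0.41 -1.4   1.18] 1.085
-65 (0, 1, 2, 3) [-0.24  1.82 -0.45  0.17  0.02 -0.04] 1.771
0 [ 0.36 -0.46  0.62  0.25  0.58] 1.04
0.5 [ 0.21 -0.5   0.48  0.19  0.7 ] 1.006
1 [ 0.06 -0.55  0.39  0.12  0.48] 0.983
1.5 [-0.16 -0.42  0.33  0.14  0.13] 0.97
2 [-0.18 -0.36 -0.32  0.05  0.05] 0.964
2.5 [-0.23 -0.45 -0.39  0.02  0.05] 0.973
65 (0, 2) [-1.56  1.99  0.32 -0.55 -2.03 -0.14] 1.042
65 (0, 1, 2, 3) [-1.97  1.98 -0.51  0.45  0.48  0.36] 2.39
0 [-1.63  0.22  0.49  0.61  0.62] 2.208
0.5 [-1.59  0.14  0.42  0.57  0.83] 2.057
1 [-1.73 -0.36  0.56  0.64  1.5 ] 1.868
1.5 [-1.73 -0.17 -0.29  0.58  1.56] 1.856
2 [-1.87 -0.27  0.38  0.52  1.57] 1.831
2.5 [-2.14 -0.39  0.36  0.49  1.5 ] 1.806
```

```bash
cat > mv.py <<'E'
# usage: rows(segments) from the pose in cmd.npy; G=(x,y,z,yaw,lean) is the gauge origin pose as held
import sys,json
from h import *
from scipy.spatial.transform import Slerp
RK=np.array([.442,.1496]);YAW=.1775
def tool(G,L=.217):
    x,y,z,yaw,lean=G;M=R.from_euler('ZY',[yaw,-lean]).as_matrix();gx,gy,gz=M.T
    return np.array([x,y,z])+L*gz, R.from_matrix(np.c_[gy,gx,-gz])
def rackG(x,z,lean,y=-65.): # gauge origin in hook frame mm (x from rail face, z above hook centre line)
    ex=np.array([np.cos(YAW),np.sin(YAW)]);ey=np.array([-ex[1],ex[0]])
    p=RK+ex*x/1000+ey*y/1000;return (*p,.155+z/1000,YAW,lean)
def load():
    c=np.load('cmd.npy');return c[:3],R.from_quat(c[3:])
def inv(p,r,L=.217): # tool pose -> rack x,z(mm), y, lean
    gz=-r.as_matrix()[:,2];o=np.array(p)-L*gz;ex=np.array([np.cos(YAW),np.sin(YAW)]);ey=np.array([-ex[1],ex[0]]);d=o[:2]-RK
    return (np.r_[d@ex,d@ey,o[2]-.155]*1000).round(2),round(float(np.arctan2(-gz[:2]@ex,gz[2])),4)
def rows(segs):
    p0,r0=load();p,r=p0,r0;out=[]
    for (q,s),n,g in segs:
        sl=Slerp([0,1],R.concatenate([r,s]))
        for i in range(1,n+1):
            P=p+(q-p)*i/n;Q=sl(i/n);out.append(np.r_[(r0.inv()*Q).as_rotvec().round(4),r0.inv().apply(P-p0).round(4),g])
        p,r=q,s
    out=np.array(out);print(len(out),'rows');print([float(round(v,4))+0. for v in out.ravel()])
    e=out[-1];np.save('cmd.npy',np.r_[p0+r0.apply(e[3:6]),(r0*R.from_rotvec(e[:3])).as_quat()])
E
python3 - <<'E'
from mv import *
o=manip.get_obs();np.save('cmd.npy',np.r_[o['position'],o['ee_rot']])
g=rackG(14.5,4,0);print(g)
a=tool(g);up=(a[0]+[0,0,.09],a[1])
p0,r0=load()
f=Slerp([0,1],R.concatenate([r0,a[1]]))
op=.0854
print('A');rows([((np.array([.30,-.45,.46]),f(.33)),4,op),((np.array([.46,-.2,.466]),f(.67)),5,op)])
print('B');rows([(up,6,op),((a[0]+[0,0,.015],a[1]),4,op),(a,2,op)])
E
```

```text
(np.float64(0.46774919025408346), np.float64(0.08818152394222879), 0.159, 0.1775, 0)
A
9 rows
[0.0, 0.0, -0.1218, 0.042, -0.0278, -0.0138, 0.0854, 0.0, 0.0, -0.2436, 0.0841, -0.0555, -0.0276, 0.0854, 0.0, 0.0, -0.3654, 0.1261, -0.0833, -0.0415, 0.0854, 0.0, 0.0, -0.4872, 0.1682, -0.111, -0.0553, 0.0854, 0.0, 0.0, -0.5877, 0.2124, -0.1506, -0.0565, 0.0854, 0.0001, 0.0, -0.6881, 0.2567, -0.1902, -0.0577, 0.0854, 0.0001, 0.0001, -0.7885, 0.3009, -0.2297, -0.0589, 0.0854, 0.0001, 0.0001, -0.8889, 0.3452, -0.2693, -0.0601, 0.0854, 0.0001, 0.0001, -0.9893, 0.3894, -0.3089, -0.0613, 0.0854]
B
12 rows
[0.0, 0.0, -0.0812, 0.0461, -0.0134, 0.0, 0.0854, 0.0, 0.0, -0.1624, 0.0923, -0.0268, 0.0, 0.0854, 0.0, 0.0, -0.2436, 0.1384, -0.0402, 0.0, 0.0854, 0.0, 0.0, -0.3248, 0.1845, -0.0536, 0.0, 0.0854, 0.0, 0.0, -0.406, 0.2307, -0.067, 0.0, 0.0854, 0.0, 0.0, -0.4872, 0.2768, -0.0804, 0.0, 0.0854, 0.0, 0.0, -0.4872, 0.2768, -0.0804, 0.0188, 0.0854, 0.0, 0.0, -0.4872, 0.2768, -0.0804, 0.0375, 0.0854, 0.0, 0.0, -0.4872, 0.2768, -0.0804, 0.0563, 0.0854, 0.0, 0.0, -0.4872, 0.2768, -0.0804, 0.075, 0.0854, 0.0, 0.0, -0.4872, 0.2768, -0.0804, 0.0825, 0.0854, 0.0, 0.0, -0.4872, 0.2768, -0.0804, 0.09, 0.0854]
```

{"op": "move_arm", "data": {
  "plan": [0.0, 0.0, -0.1218, 0.042, -0.0278, -0.0138, 0.0854, 0.0, 0.0, -0.2436, 0.0841, -0.0555, -0.0276, 0.0854, 0.0, 0.0, -0.3654, 0.1261, -0.0833, -0.0415, 0.0854, 0.0, 0.0, -0.4872, 0.1682, -0.111, -0.0553, 0.0854, 0.0, 0.0, -0.5877, 0.2124, -0.1506, -0.0565, 0.0854, 0.0001, 0.0, -0.6881, 0.2567, -0.1902, -0.0577, 0.0854, 0.0001, 0.0001, -0.7885, 0.3009, -0.2297, -0.0589, 0.0854, 0.0001, 0.0001, -0.8889, 0.3452, -0.2693, -0.0601, 0.0854, 0.0001, 0.0001, -0.9893, 0.3894, -0.3089, -0.0613, 0.0854]
}}

```text
clock: 7.02
position: [0.4606, -0.1982, 0.4664]
ee_rot: [0.807, 0.591, 0.0, 0.0]
ft_force: [1.8, -0.6, 1.1]
grip_width: 0.998
grasp_force: 0.0
```

{"op": "move_arm", "data": {
  "plan": [0.0, 0.0, -0.0812, 0.0461, -0.0134, 0.0, 0.0854, 0.0, 0.0, -0.1624, 0.0923, -0.0268, 0.0, 0.0854, 0.0, 0.0, -0.2436, 0.1384, -0.0402, 0.0, 0.0854, 0.0, 0.0, -0.3248, 0.1845, -0.0536, 0.0, 0.0854, 0.0, 0.0, -0.406, 0.2307, -0.067, 0.0, 0.0854, 0.0, 0.0, -0.4872, 0.2768, -0.0804, 0.0, 0.0854, 0.0, 0.0, -0.4872, 0.2768, -0.0804, 0.0188, 0.0854, 0.0, 0.0, -0.4872, 0.2768, -0.0804, 0.0375, 0.0854, 0.0, 0.0, -0.4872, 0.2768, -0.0804, 0.0563, 0.0854, 0.0, 0.0, -0.4872, 0.2768, -0.0804, 0.075, 0.0854, 0.0, 0.0, -0.4872, 0.2768, -0.0804, 0.0825, 0.0854, 0.0, 0.0, -0.4872, 0.2768, -0.0804, 0.09, 0.0854]
}}

```text
clock: 8.52
position: [0.4679, 0.0883, 0.3762]
ee_rot: [0.642, 0.767, 0.0, 0.0]
ft_force: [-0.1, -0.6, 0.2]
grip_width: 1.001
grasp_force: 0.0
```

Run:
```python
from mv import *
o=manip.get_obs();p,r=load();print(o['clock'],o['ft_force'].round(2),((o['position']-p)*1000).round(2),(r.inv()*R.from_quat(o['ee_rot'])).as_rotvec().round(4),inv(o['position'],R.from_quat(o['ee_rot'])))
s=manip.camera('scene');save(s,'d.png',(250,60,390,265),2.9)
```

```text
8.525 [-0.11 -0.6   0.22] [0.12 0.11 0.18] [-0.0007 -0.0001 -0.    ] (array([ 14.81, -64.96,   4.18]), 0.0007)
```

View pics/d.png

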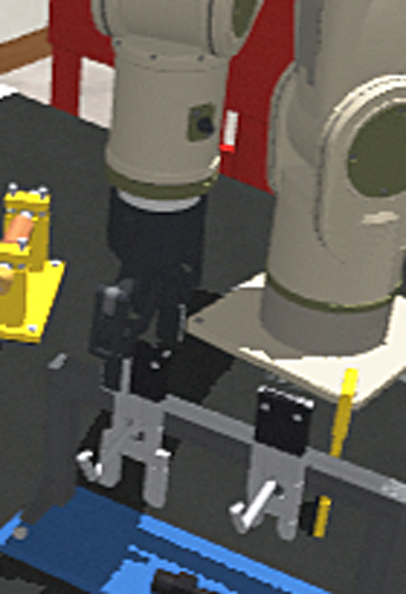

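The picture shows the gripper straddling the wide gauge's tab at (150,370), with clear space around it. I'll close now.

{"op": "move_arm", "data": {
  "plan": [0, 0, 0, 0, 0, 0, 0.03, 0, 0, 0, 0, 0, 0, 0.03, 0, 0, 0, 0, 0, 0, 0.02, 0, 0, 0, 0, 0, 0, 0.016, 0, 0, 0, 0, 0, 0, 0.012, 0, 0, 0, 0, 0, 0, 0.008, 0, 0, 0, 0, 0, 0, 0.004, 0, 0, 0, 0, 0, 0, 0.0],
  "squeeze": 60
}}

```text
clock: 9.57
position: [0.4677, 0.0882, 0.3761]
ee_rot: [0.642, 0.767, -0.0, -0.0]
ft_force: [-2.8, -1.6, 4.2]
grip_width: 0.132
grasp_force: 58.4
```

```bash
cat > plan.py <<'E'
# 2D C-space clearance of gauge section vs hook; gauge state x,z,lean
from h import *
from scipy.spatial import cKDTree
def gpts():
    # sampled outline of bars: top bar (with scales), bottom bar; local (x,z)
    def rect(x0,x1,z0,z1):
        t=np.arange(0,1,.02)[:,None];c=np.array([[x0,z0],[x1,z0],[x1,z1],[x0,z1],[x0,z0]],float)
        return np.vstack([c[i]+(c[i+1]-c[i])*t for i in range(4)])
    return np.vstack([rect(-4,4,0,28),rect(-6,6,28,78),rect(-4,4,-39.5,-23.5)])
GP=gpts()
def clr(x,z,lean,H):
    c,s=np.cos(lean),np.sin(lean);P=np.c_[GP[:,0]*c-GP[:,1]*s+x,GP[:,0]*s+GP[:,1]*c+z]
    # lean back: local z axis -> (-s,c); local x -> (c,s)
    d=1e9
    for i,r in((0,4),(1,4),(2,4),(3,3)):
        a,b=H[i],H[i+1];u=b-a;t=np.clip(((P-a)@u)/(u@u),0,1)[:,None];d=min(d,np.hypot(*(P-a-t*u).T).min()-r)
    d=min(d,P[:,0].min()+0) if P[:,1].min()<13 else d # rail (weak)
    return d
E
python3 - <<'E'
from plan import *
import heapq
from collections import deque
H=hook(0,0)  # canonical: distal part coordinates about the pivot are rigid -> plan with b=0
xs=np.arange(50,150,1.);zs=np.arange(-10,70,1.);ls=np.radians(np.arange(0,76,3))
C=np.array([[[clr(x,z,l,H) for l in ls] for z in zs] for x in xs]);np.save('C.npy',C)
# widest path: from (60,14,0) to x>=135
def widest(tgt):
    st=(10,24,0);best={st:C[st]};pq=[(-C[st],st)];par={}
    while pq:
        d,n=heapq.heappop(pq);d=-d
        if d<best[n]: continue
        if tgt(n): break
        for k in((1,0,0),(-1,0,0),(0,1,0),(0,-1,0),(0,0,1),(0,0,-1)):
            m=tuple(np.add(n,k))
            if min(m)<0 or m[0]>=len(xs) or m[1]>=len(zs) or m[2]>=len(ls): continue
            e=min(d,C[m])
            if e>best.get(m,-9): best[m]=e;par[m]=n;heapq.heappush(pq,(-e,m))
    L=[n]
    while n in par: n=par[n];L.append(n)
    return d,L[::-1]
d,L=widest(lambda n:n[0]>=95 or n[1]>=78);print('room',d,len(L))
for n in L[::4]: print(xs[n[0]],zs[n[1]],np.degrees(ls[n[2]]).round(),C[n].round(2))
# simple: fixed lean 42
for k,l in enumerate(np.degrees(ls)):
    pass
E
```

```text
room 4.207765857682606 265
60.0 14.0 0.0 5.5
56.0 14.0 0.0 5.5
52.0 14.0 0.0 5.5
50.0 12.0 0.0 7.5
50.0 10.0 6.0 5.58
50.0 11.0 15.0 5.96
52.0 11.0 21.0 5.51
56.0 11.0 21.0 5.51
60.0 11.0 21.0 5.51
64.0 11.0 21.0 5.51
68.0 11.0 21.0 5.51
72.0 11.0 21.0 5.51
76.0 11.0 21.0 5.51
80.0 11.0 21.0 5.57
81.0 11.0 30.0 5.0
82.0 12.0 36.0 5.09
82.0 12.0 48.0 5.03
82.0 13.0 51.0 5.16
81.0 13.0 60.0 5.52
80.0 13.0 69.0 5.03
82.0 13.0 75.0 5.1
82.0 17.0 75.0 5.1
83.0 20.0 75.0 5.15
84.0 23.0 75.0 5.0
86.0 25.0 75.0 5.56
86.0 28.0 72.0 4.77
87.0 31.0 72.0 4.3
87.0 34.0 69.0 4.36
88.0 37.0 69.0 4.21
90.0 39.0 69.0 4.21
90.0 41.0 75.0 4.68
91.0 44.0 75.0 4.88
91.0 48.0 75.0 4.9
90.0 51.0 75.0 5.18
88.0 53.0 75.0 5.05
85.0 54.0 75.0 4.48
82.0 55.0 75.0 4.66
79.0 56.0 75.0 4.85
76.0 57.0 75.0 5.04
73.0 58.0 75.0 5.23
70.0 59.0 75.0 5.42
66.0 59.0 75.0 4.96
62.0 59.0 75.0 6.16
58.0 59.0 75.0 8.58
54.0 59.0 75.0 10.38
50.0 59.0 75.0 12.13
50.0 55.0 75.0 8.9
50.0 51.0 75.0 6.29
50.0 47.0 75.0 4.85
50.0 46.0 66.0 4.46
50.0 42.0 66.0 4.68
50.0 38.0 66.0 6.71
50.0 38.0 60.0 7.4
50.0 40.0 54.0 8.56
50.0 43.0 51.0 10.03
50.0 45.0 45.0 10.24
50.0 47.0 39.0 9.79
50.0 49.0 33.0 9.69
50.0 46.0 30.0 5.79
50.0 47.0 21.0 4.69
50.0 48.0 12.0 4.53
50.0 48.0 0.0 4.5
50.0 52.0 0.0 8.5
50.0 56.0 0.0 12.5
50.0 60.0 0.0 16.5
50.0 64.0 0.0 20.5
50.0 68.0 0.0 24.5
```

```bash
python3 - <<'E'
from mv import *
rows([(tool(rackG(14.5,11.5,0)),4,0.),(tool(rackG(34,11.5,0)),3,0.),(tool(rackG(60,7.5,0)),4,0.),(tool(rackG(60,7.5,0)),1,0.)])
E
cat > P2.py <<'E'
from plan import *
import plan,heapq,sys
def rect(x0,x1,z0,z1,n=40):
    t=np.linspace(0,1,n,endpoint=False)[:,None];c=np.array([[x0,z0],[x1,z0],[x1,z1],[x0,z1],[x0,z0]],float)
    return np.vstack([c[i]+(c[i+1]-c[i])*t for i in range(4)])
plan.GP=np.vstack([rect(-4,4,0,30),rect(-21,21,43,120),rect(-4,4,-39.5,-23.5)])
BODY=rect(-43,43,114,220)
def clr2(x,z,l,H):
    d=plan.clr(x,z,l,H);c,s=np.cos(l),np.sin(l)
    P=np.vstack([BODY,plan.GP]);P=np.c_[P[:,0]*c-P[:,1]*s+x,P[:,0]*s+P[:,1]*c+z]
    q=np.maximum(np.maximum(P[:,0],-25-P[:,0]),np.maximum(P[:,1]-13,-12-P[:,1]));return min(d,max(q.min(),-50)*.5)
def search(H,x0=45,cap=75,step=1.5,dl=4,start=(60,8)):
    xs=np.arange(x0,150,step);zs=np.arange(-25,60,step);ls=np.radians(np.arange(0,cap+1,dl));cache={}
    def C(n):
        if n not in cache: cache[n]=clr2(xs[n[0]],zs[n[1]],ls[n[2]],H)
        return cache[n]
    st=(int((start[0]-x0)/step),int((start[1]+25)/step),0);best={st:C(st)};pq=[(-C(st),0,st)];par={}
    while pq:
        d,h,n=heapq.heappop(pq);d=-d
        if xs[n[0]]>134: break
        for k in((1,0,0),(-1,0,0),(0,1,0),(0,-1,0),(0,0,1),(0,0,-1),(1,1,0),(1,-1,0),(1,0,1),(0,1,1),(1,1,1),(0,-1,1),(0,1,-1),(0,-1,-1)):
            m=tuple(np.add(n,k))
            if min(m)<0 or m[0]>=len(xs) or m[1]>=len(zs) or m[2]>=len(ls): continue
            e=min(d,C(m),3.0)
            if e>best.get(m,-9): best[m]=e;par[m]=n;heapq.heappush(pq,(-e,h+1,m))
    d=best[n];L=[n]
    while n in par: n=par[n];L.append(n)
    return d,[(float(xs[a]),float(zs[b]),float(np.degrees(ls[c]).round()),round(float(C((a,b,c))),2)) for a,b,c in L[::-1]]
E
cat > run.py <<'E'
from P2 import *
for cap in(44,56,72):
    d,L=search(hook(-2,.18),cap=cap);print(cap,round(d,2),len(L),L[-1]);print(L[::3])
E
timeout 300 python3 run.py
```

```text
12 rows
[0.0, 0.0, 0.0, 0.0, 0.0, -0.0019, 0.0, 0.0, 0.0, 0.0, 0.0, 0.0, -0.0037, 0.0, 0.0, 0.0, 0.0, 0.0, 0.0, -0.0056, 0.0, 0.0, 0.0, 0.0, 0.0, 0.0, -0.0075, 0.0, 0.0, 0.0, 0.0, 0.0, 0.0065, -0.0075, 0.0, 0.0, 0.0, 0.0, 0.0, 0.013, -0.0075, 0.0, 0.0, 0.0, 0.0, 0.0, 0.0195, -0.0075, 0.0, 0.0, 0.0, 0.0, 0.0, 0.026, -0.0065, 0.0, 0.0, 0.0, 0.0, 0.0, 0.0325, -0.0055, 0.0, 0.0, 0.0, 0.0, 0.0, 0.039, -0.0045, 0.0, 0.0, 0.0, 0.0, 0.0, 0.0455, -0.0035, 0.0, 0.0, 0.0, 0.0, 0.0, 0.0455, -0.0035, 0.0]
44 1.7 57 (135.0, 11.0, 36.0, 6.94)
[(60.0, 8.0, 0.0, 6.24), (64.5, 3.5, 0.0, 3.83), (69.0, 2.0, 0.0, 3.16), (73.5, 2.0, 0.0, 3.97), (78.0, 0.5, 4.0, 3.02), (82.5, 5.0, 16.0, 4.46), (87.0, 9.5, 24.0, 3.17), (88.5, 14.0, 28.0, 3.18), (88.5, 18.5, 32.0, 1.85), (91.5, 23.0, 36.0, 2.1), (96.0, 26.0, 36.0, 1.88), (100.5, 29.0, 36.0, 2.35), (105.0, 30.5, 36.0, 2.74), (109.5, 32.0, 36.0, 2.15), (114.0, 32.0, 36.0, 2.93), (118.5, 27.5, 36.0, 3.3), (123.0, 23.0, 36.0, 4.28), (127.5, 18.5, 36.0, 5.28), (132.0, 14.0, 36.0, 6.28)]
56 1.7 57 (135.0, 11.0, 36.0, 6.94)
[(60.0, 8.0, 0.0, 6.24), (64.5, 3.5, 0.0,
[... 272 characters left out ...]
, 36.0, 2.74), (109.5, 32.0, 36.0, 2.15), (114.0, 32.0, 36.0, 2.93), (118.5, 27.5, 36.0, 3.3), (123.0, 23.0, 36.0, 4.28), (127.5, 18.5, 36.0, 5.28), (132.0, 14.0, 36.0, 6.28)]
72 1.7 57 (135.0, 11.0, 36.0, 6.94)
[(60.0, 8.0, 0.0, 6.24), (64.5, 3.5, 0.0, 3.83), (69.0, 2.0, 0.0, 3.16), (73.5, 2.0, 0.0, 3.97), (78.0, 0.5, 4.0, 3.02), (82.5, 5.0, 16.0, 4.46), (87.0, 9.5, 24.0, 3.17), (88.5, 14.0, 28.0, 3.18), (88.5, 18.5, 32.0, 1.85), (91.5, 23.0, 36.0, 2.1), (96.0, 26.0, 36.0, 1.88), (100.5, 29.0, 36.0, 2.35), (105.0, 30.5, 36.0, 2.74), (109.5, 32.0, 36.0, 2.15), (114.0, 32.0, 36.0, 2.93), (118.5, 27.5, 36.0, 3.3), (123.0, 23.0, 36.0, 4.28), (127.5, 18.5, 36.0, 5.28), (132.0, 14.0, 36.0, 6.28)]
```

{"op": "move_arm", "data": {
  "plan": [0.0, 0.0, 0.0, 0.0, 0.0, -0.0019, 0.0, 0.0, 0.0, 0.0, 0.0, 0.0, -0.0037, 0.0, 0.0, 0.0, 0.0, 0.0, 0.0, -0.0056, 0.0, 0.0, 0.0, 0.0, 0.0, 0.0, -0.0075, 0.0, 0.0, 0.0, 0.0, 0.0, 0.0065, -0.0075, 0.0, 0.0, 0.0, 0.0, 0.0, 0.013, -0.0075, 0.0, 0.0, 0.0, 0.0, 0.0, 0.0195, -0.0075, 0.0, 0.0, 0.0, 0.0, 0.0, 0.026, -0.0065, 0.0, 0.0, 0.0, 0.0, 0.0, 0.0325, -0.0055, 0.0, 0.0, 0.0, 0.0, 0.0, 0.039, -0.0045, 0.0, 0.0, 0.0, 0.0, 0.0, 0.0455, -0.0035, 0.0, 0.0, 0.0, 0.0, 0.0, 0.0455, -0.0035, 0.0]
}}

```text
clock: 11.08
position: [0.5129, 0.0963, 0.3793]
ee_rot: [0.642, 0.767, 0.0, -0.0]
ft_force: [0.0, -0.3, -2.4]
grip_width: 0.13
grasp_force: 58.4
```

Run:
```python
from mv import *
rows([(tool(rackG(78,4.5,0)),6,0.),(tool(rackG(78,4.5,0)),1,0.)])
```

```text
7 rows
[0.0, 0.0, 0.0, 0.0, 0.003, 0.0005, 0.0, 0.0, 0.0, 0.0, 0.0, 0.006, 0.001, 0.0, 0.0, 0.0, 0.0, 0.0, 0.009, 0.0015, 0.0, 0.0, 0.0, 0.0, 0.0, 0.012, 0.002, 0.0, 0.0, 0.0, 0.0, 0.0, 0.015, 0.0025, 0.0, 0.0, 0.0, 0.0, 0.0, 0.018, 0.003, 0.0, 0.0, 0.0, 0.0, 0.0, 0.018, 0.003, 0.0]
```

{"op": "move_arm", "data": {
  "plan": [0, 0, 0, 0, 0.003, 0.0005, 0, 0, 0, 0, 0, 0.006, 0.001, 0, 0, 0, 0, 0, 0.009, 0.0015, 0, 0, 0, 0, 0, 0.012, 0.002, 0, 0, 0, 0, 0, 0.015, 0.0025, 0, 0, 0, 0, 0, 0.018, 0.003, 0, 0, 0, 0, 0, 0.018, 0.003, 0]
}}

```text
clock: 11.95
position: [0.5304, 0.0994, 0.3764]
ee_rot: [0.642, 0.767, 0.0, -0.0]
ft_force: [-1.0, -0.1, -2.8]
grip_width: 0.128
grasp_force: 58.5
```

{"op": "move_arm", "data": {
  "plan": [0, 0, 0, 0, 0, 0.001, 0, 0, 0, 0, 0, 0, 0.002, 0, 0, 0, 0, 0, 0, 0.002, 0]
}}

```text
clock: 12.32
position: [0.5302, 0.0993, 0.3744]
ee_rot: [0.642, 0.767, -0.0, -0.0]
ft_force: [-0.5, -0.7, -3.0]
grip_width: 0.131
grasp_force: 58.5
```

Now at z = 2.5 and still free. I'll step down further.

{"op": "move_arm", "data": {
  "plan": [0, 0, 0, 0, 0, 0.001, 0, 0, 0, 0, 0, 0, 0.002, 0, 0, 0, 0, 0, 0, 0.002, 0]
}}

```text
clock: 12.7
position: [0.5302, 0.0994, 0.3724]
ee_rot: [0.642, 0.767, -0.0, -0.0]
ft_force: [0.2, 0.6, -2.1]
grip_width: 0.132
grasp_force: 58.5
```

{"op": "move_arm", "data": {
  "plan": [0, 0, 0, 0, 0, 0.0007, 0, 0, 0, 0, 0, 0, 0.0014, 0, 0, 0, 0, 0, 0, 0.0014, 0]
}}

```text
clock: 13.08
position: [0.5302, 0.0994, 0.3711]
ee_rot: [0.642, 0.767, -0.0, -0.0]
ft_force: [0.9, -0.5, -2.1]
grip_width: 0.132
grasp_force: 58.5
```

{"op": "move_arm", "data": {
  "plan": [0, 0, 0, 0, 0, 0.0006, 0, 0, 0, 0, 0, 0, 0.0012, 0, 0, 0, 0, 0, 0, 0.0012, 0]
}}

```text
clock: 13.45
position: [0.5303, 0.0994, 0.3699]
ee_rot: [0.642, 0.767, 0.0, -0.0]
ft_force: [-0.4, 0.1, -2.5]
grip_width: 0.133
grasp_force: 58.5
```

{"op": "move_arm", "data": {
  "plan": [0, 0, 0, 0, 0, 0.0006, 0, 0, 0, 0, 0, 0, 0.0012, 0, 0, 0, 0, 0, 0, 0.0012, 0]
}}

```text
clock: 13.82
position: [0.5303, 0.0994, 0.3689]
ee_rot: [0.642, 0.767, 0.0, 0.0]
ft_force: [-0.9, -0.2, -0.3]
grip_width: 0.131
grasp_force: 58.9
```

Run:
```python
from P2 import *
for s in(-8,-5,-2,1,4):
    b=np.arctan(7.2/(36-s)); H=hook(s,b); r=[]
    for z in(-1,1,4,6):
        for l in(0,):
            x=78.
            while clr2(x,z-.12*(x-78)*0,np.radians(l),H)>0 and x<110: x+=.1
            r.append((z,round(x,1)))
    print(s,round(b,3),H.round(1).tolist(),r,round(clr2(78,1,0,H),1))
```

```text
-8 0.162 [[0.0, 0.0], [30.0, 0.0], [81.3, -8.4], [100.9, 24.9], [91.4, 22.4]] [(-1, 78.0), (1, 78.3), (4, 80.0), (6, 81.2)] 0.2
-5 0.174 [[0.0, 0.0], [33.0, 0.0], [84.2, -9.0], [104.2, 24.0], [94.7, 21.7]] [(-1, 80.4), (1, 81.6), (4, 83.5), (6, 84.7)] 3.1
-2 0.187 [[0.0, 0.0], [36.0, 0.0], [87.1, -9.7], [107.5, 23.1], [98.0, 20.8]] [(-1, 83.8), (1, 85.1), (4, 87.0), (6, 88.2)] 4.1
1 0.203 [[0.0, 0.0], [39.0, 0.0], [89.9, -10.5], [110.9, 22.0], [101.3, 19.9]] [(-1, 87.3), (1, 88.6), (4, 90.6), (6, 91.9)] 4.0
4 0.221 [[0.0, 0.0], [42.0, 0.0], [92.7, -11.4], [114.3, 20.6], [104.6, 18.7]] [(-1, 91.0), (1, 92.3), (4, 94.3), (6, 95.7)] 4.0
```

{"op": "move_arm", "data": {
  "plan": [0, 0, 0, 0, 0, -0.0022, 0, 0, 0, 0, 0, 0, -0.0043, 0, 0, 0, 0, 0, 0.0013, -0.0043, 0, 0, 0, 0, 0, 0.0026, -0.0043, 0, 0, 0, 0, 0, 0.0026, -0.0043, 0]
}}

```text
clock: 14.45
position: [0.5329, 0.0998, 0.3729]
ee_rot: [0.642, 0.767, 0.0, -0.0]
ft_force: [-0.4, 0.2, -1.7]
grip_width: 0.133
grasp_force: 58.5
```

{"op": "move_arm", "data": {
  "plan": [0, 0, 0, 0, 0.0008, 0, 0, 0, 0, 0, 0, 0.0016, 0, 0, 0, 0, 0, 0, 0.0016, 0, 0]
}}

```text
clock: 14.82
position: [0.5344, 0.1002, 0.373]
ee_rot: [0.642, 0.767, 0.0, -0.0]
ft_force: [-0.0, 0.3, -2.3]
grip_width: 0.127
grasp_force: 58.5
```

{"op": "move_arm", "data": {
  "plan": [0, 0, 0, 0, 0.0006, 0, 0, 0, 0, 0, 0, 0.0012, 0, 0, 0, 0, 0, 0, 0.0012, 0, 0]
}}

```text
clock: 15.2
position: [0.5356, 0.1003, 0.373]
ee_rot: [0.642, 0.767, 0.0, -0.0]
ft_force: [1.6, -0.1, -1.2]
grip_width: 0.133
grasp_force: 58.5
```

{"op": "move_arm", "data": {
  "plan": [0, 0, 0, 0, 0.0006, 0, 0, 0, 0, 0, 0, 0.0012, 0, 0, 0, 0, 0, 0, 0.0012, 0, 0]
}}

```text
clock: 15.58
position: [0.5368, 0.1006, 0.373]
ee_rot: [0.642, 0.767, 0.0, -0.0]
ft_force: [-0.8, 1.2, -2.2]
grip_width: 0.133
grasp_force: 58.5
```

Now at x = 84.6.

{"op": "move_arm", "data": {
  "plan": [0, 0, 0, 0, 0.0006, 0, 0, 0, 0, 0, 0, 0.0012, 0, 0, 0, 0, 0, 0, 0.0012, 0, 0]
}}

```text
clock: 15.95
position: [0.538, 0.1008, 0.373]
ee_rot: [0.642, 0.767, 0.0, -0.0]
ft_force: [0.1, 0.4, -2.8]
grip_width: 0.133
grasp_force: 58.5
```

{"op": "move_arm", "data": {
  "plan": [0, 0, 0, 0, 0.0006, 0, 0, 0, 0, 0, 0, 0.0012, 0, 0, 0, 0, 0, 0, 0.0012, 0, 0]
}}

```text
clock: 16.32
position: [0.5391, 0.101, 0.373]
ee_rot: [0.642, 0.767, -0.0, -0.0]
ft_force: [-0.3, -1.0, -2.7]
grip_width: 0.137
grasp_force: 58.4
```

{"op": "move_arm", "data": {
  "plan": [0, 0, 0, 0, 0.0006, 0, 0, 0, 0, 0, 0, 0.0012, 0, 0, 0, 0, 0, 0, 0.0012, 0, 0]
}}

```text
clock: 16.7
position: [0.5401, 0.1012, 0.3728]
ee_rot: [0.642, 0.767, -0.0, -0.0]
ft_force: [-4.5, -1.6, -1.6]
grip_width: 0.132
grasp_force: 58.5
```

```bash
cat > run2.py <<'E'
from P2 import *
H=hook(.3,.199);print(H.round(1).tolist())
def cx(H,z):
    x=80.
    while clr2(x,z,0,H)>0: x+=.05
    return x
print('pred contact',cx(H,.9))
xs=search(H,x0=70,cap=50,step=1,dl=2,start=(80,1));print(round(xs[0],2),len(xs[1]))
for l in xs[1][::3]: print(l)
E
timeout 500 python3 run2.py
```

```text
[[0.0, 0.0], [38.3, 0.0], [89.3, -10.3], [110.1, 22.2], [100.5, 20.1]]
pred contact 87.69999999999956
2.39 68
(80.0, 1.0, 0.0, 4.43)
(81.0, 0.0, 6.0, 3.25)
(84.0, 2.0, 12.0, 4.22)
(87.0, 5.0, 18.0, 3.62)
(90.0, 8.0, 24.0, 3.05)
(90.0, 11.0, 26.0, 3.12)
(90.0, 14.0, 32.0, 3.04)
(91.0, 17.0, 36.0, 3.17)
(92.0, 20.0, 36.0, 2.39)
(95.0, 23.0, 38.0, 2.67)
(98.0, 25.0, 38.0, 2.4)
(101.0, 28.0, 38.0, 3.05)
(104.0, 29.0, 38.0, 3.21)
(107.0, 29.0, 38.0, 2.56)
(110.0, 31.0, 38.0, 3.09)
(113.0, 32.0, 38.0, 3.3)
(116.0, 31.0, 38.0, 2.86)
(119.0, 28.0, 38.0, 2.55)
(122.0, 25.0, 38.0, 3.06)
(125.0, 22.0, 38.0, 3.59)
(128.0, 19.0, 38.0, 4.1)
(131.0, 16.0, 38.0, 4.62)
(134.0, 13.0, 38.0, 5.14)
```

```bash
cat > W.py <<'E'
W1=[(80,1,0,4),(84,2,12,6)]
W2=[(87,5,18,3),(90,8,24,3),(90,11,27,2),(90,14,32,3)]
W3=[(91,17,36,3),(92.5,20,37,3),(95,23,38,3),(98,25.3,38,3)]
W4=[(101,27.5,38,3),(104,29,38,3),(107,29.6,38,3),(110,31,38,3)]
W5=[(113,32,38,3),(116,31,38,3),(119,28,38,3),(122,25,38,3)]
W6=[(135,14,38,5),(175,14,38,5)]
E
python3 - <<'E'
from P2 import *;from W import *
H=hook(.3,.199);P=[(86,1,0)]+[w[:3] for w in W1+W2+W3+W4+W5+W6]
Hs={'n':H,'s+1':hook(1.3,.199),'s-1':hook(-.7,.199),'b+':hook(.3,.219),'b-':hook(.3,.179)}
for a,b in zip(P,P[1:]):
    m={k:round(min(clr2(*(np.add(a,np.subtract(b,a)*t)*[1,1,np.pi/180]),h) for t in np.linspace(0,1,9)),1) for k,h in Hs.items()};print(b,m)
from mv import *
h0=[(86,1,0)]
np.save('cmd.npy',np.r_[tool(rackG(88.2,1.0,0))[0],tool(rackG(88.2,1.0,0))[1].as_quat()])
for i,w_ in enumerate((W1,W2)):
    print('W%d'%(i+1));rows([(tool(rackG(x,z,np.radians(l))),n,0.) for x,z,l,n in w_]+[(tool(rackG(*w_[-1][:2],np.radians(w_[-1][2]))),1,0.)])
E
```

```text
(80, 1, 0) {'n': np.float64(1.5), 's+1': np.float64(2.3), 's-1': np.float64(0.6), 'b+': np.float64(2.1), 'b-': np.float64(0.9)}
(84, 2, 12) {'n': np.float64(4.2), 's+1': np.float64(4.2), 's-1': np.float64(3.4), 'b+': np.float64(4.8), 'b-': np.float64(3.6)}
(87, 5, 18) {'n': np.float64(3.6), 's+1': np.float64(4.0), 's-1': np.float64(2.8), 'b+': np.float64(3.4), 'b-': np.float64(3.0)}
(90, 8, 24) {'n': np.float64(3.1), 's+1': np.float64(3.1), 's-1': np.float64(2.2), 'b+': np.float64(2.9), 'b-': np.float64(2.3)}
(90, 11, 27) {'n': np.float64(3.1), 's+1': np.float64(2.5), 's-1': np.float64(2.2), 'b+': np.float64(2.9), 'b-': np.float64(2.3)}
(90, 14, 32) {'n': np.float64(3.0), 's+1': np.float64(2.2), 's-1': np.float64(3.9), 'b+': np.float64(2.5), 'b-': np.float64(3.5)}
(91, 17, 36) {'n': np.float64(3.0), 's+1': np.float64(2.2), 's-1': np.float64(2.3), 'b+': np.float64(2.5), 'b-': np.float64(3.2)}
(92.5, 20, 37) {'n': np.float64(2.3), 's+1': np.float64(2.2), 's-1': np.float64(1.4), 'b+': np.float64(2.3), 'b-': np.float64(1.5)}
(95, 23, 38) {'n': np.float64(2.2), 's+1': np.float64(2.2), 's-
[... 1866 characters left out ...]
0.1745, 0.0, 0.0, 0.0, -0.0425, 0.0031, 0.0, -0.2094, 0.0, 0.0, 0.0, -0.0493, 0.0037, 0.0, -0.2094, 0.0, 0.0, 0.0, -0.0493, 0.0037, 0.0]
W2
12 rows
[-0.0349, 0.0, 0.0, 0.0, -0.0064, -0.0004, 0.0, -0.0698, 0.0, 0.0, 0.0, -0.0128, -0.0007, 0.0, -0.1048, 0.0, 0.0, 0.0, -0.0191, -0.0011, 0.0, -0.1397, 0.0, 0.0, 0.0, -0.0254, -0.0007, 0.0, -0.1746, 0.0, 0.0, 0.0, -0.0317, -0.0003, 0.0, -0.2095, 0.0, 0.0, 0.0, -0.038, 0.0002, 0.0, -0.2357, 0.0, 0.0, 0.0, -0.0432, 0.0, 0.0, -0.2618, 0.0, 0.0, 0.0, -0.0484, -0.0001, 0.0, -0.2909, 0.0, 0.0, 0.0, -0.0543, 0.0008, 0.0, -0.32, 0.0, 0.0, 0.0, -0.0601, 0.0017, 0.0, -0.3491, 0.0, 0.0, 0.0, -0.0659, 0.0026, 0.0, -0.3491, 0.0, 0.0, 0.0, -0.0659, 0.0026, 0.0]
```

{"op": "move_arm", "data": {
  "plan": [0.0, 0.0, 0.0, 0.0, -0.0021, 0.0, 0.0, 0.0, 0.0, 0.0, 0.0, -0.0041, 0.0, 0.0, 0.0, 0.0, 0.0, 0.0, -0.0062, 0.0, 0.0, 0.0, 0.0, 0.0, 0.0, -0.0082, 0.0, 0.0, -0.0349, 0.0, 0.0, 0.0, -0.0151, 0.0006, 0.0, -0.0698, 0.0, 0.0, 0.0, -0.0219, 0.0012, 0.0, -0.1047, 0.0, 0.0, 0.0, -0.0288, 0.0019, 0.0, -0.1396, 0.0, 0.0, 0.0, -0.0356, 0.0025, 0.0, -0.1745, 0.0, 0.0, 0.0, -0.0425, 0.0031, 0.0, -0.2094, 0.0, 0.0, 0.0, -0.0493, 0.0037, 0.0, -0.2094, 0.0, 0.0, 0.0, -0.0493, 0.0037, 0.0]
}}

```text
clock: 18.08
position: [0.4913, 0.0924, 0.3694]
ee_rot: [0.638, 0.763, 0.08, 0.067]
ft_force: [-1.0, 0.5, -2.9]
grip_width: 0.13
grasp_force: 58.7
```

{"op": "move_arm", "data": {
  "plan": [-0.0349, 0.0, 0.0, 0.0, -0.0064, -0.0004, 0.0, -0.0698, 0.0, 0.0, 0.0, -0.0128, -0.0007, 0.0, -0.1048, 0.0, 0.0, 0.0, -0.0191, -0.0011, 0.0, -0.1397, 0.0, 0.0, 0.0, -0.0254, -0.0007, 0.0, -0.1746, 0.0, 0.0, 0.0, -0.0317, -0.0003, 0.0, -0.2095, 0.0, 0.0, 0.0, -0.038, 0.0002, 0.0, -0.2357, 0.0, 0.0, 0.0, -0.0432, 0.0, 0.0, -0.2618, 0.0, 0.0, 0.0, -0.0484, -0.0001, 0.0, -0.2909, 0.0, 0.0, 0.0, -0.0543, 0.0008, 0.0, -0.32, 0.0, 0.0, 0.0, -0.0601, 0.0017, 0.0, -0.3491, 0.0, 0.0, 0.0, -0.0659, 0.0026, 0.0, -0.3491, 0.0, 0.0, 0.0, -0.0659, 0.0026, 0.0]
}}

```text
clock: 19.58
position: [0.4283, 0.0812, 0.3528]
ee_rot: [0.617, 0.737, 0.211, 0.177]
ft_force: [1.3, -0.3, -3.1]
grip_width: 0.131
grasp_force: 58.6
```

Run:
```python
from mv import *;from W import *
o=manip.get_obs();p,r=load();print(o['ft_force'].round(2),((o['position']-p)*1000).round(2),(r.inv()*R.from_quat(o['ee_rot'])).as_rotvec().round(4),inv(o['position'],R.from_quat(o['ee_rot'])),o['joint_pos'].round(2))
for i,w_ in enumerate((W3,W4,W5)):
    print('W%d'%(i+3));rows([(tool(rackG(x,z,np.radians(l))),n,0.) for x,z,l,n in w_])
```

```text
[ 1.29 -0.29 -3.15] [-0.52 -0.05 -0.24] [-0.0002 -0.0004 -0.0003] (array([ 89.5 , -65.04,  13.82]), 0.5587) [ 0.53 -0.26 -0.73  2.19 -0.25  0.59  0.11]
W3
12 rows
[-0.0233, 0.0, 0.0, 0.0, -0.0042, -0.0005, 0.0, -0.0465, 0.0, 0.0, 0.0, -0.0085, -0.001, 0.0, -0.0698, 0.0, 0.0, 0.0, -0.0127, -0.0014, 0.0, -0.0756, 0.0, 0.0, 0.0, -0.013, -0.0019, 0.0, -0.0815, 0.0, 0.0, 0.0, -0.0133, -0.0024, 0.0, -0.0873, 0.0, 0.0, 0.0, -0.0136, -0.0029, 0.0, -0.0931, 0.0, 0.0, 0.0, -0.0136, -0.0032, 0.0, -0.0989, 0.0, 0.0, 0.0, -0.0136, -0.0035, 0.0, -0.1047, 0.0, 0.0, 0.0, -0.0137, -0.0038, 0.0, -0.1047, 0.0, 0.0, 0.0, -0.0124, -0.0039, 0.0, -0.1047, 0.0, 0.0, 0.0, -0.0112, -0.004, 0.0, -0.1047, 0.0, 0.0, 0.0, -0.0099, -0.0041, 0.0]
W4
12 rows
[0.0, 0.0, 0.0, 0.0, 0.0012, 0.0, 0.0, 0.0, 0.0, 0.0, 0.0, 0.0025, 0.0001, 0.0, 0.0, 0.0, 0.0, 0.0, 0.0037, 0.0001, 0.0, 0.0, 0.0, 0.0, 0.0, 0.0048, 0.0003, 0.0, 0.0, 0.0, 0.0, 0.0, 0.0059, 0.0005, 0.0, 0.0, 0.0, 0.0, 0.0, 0.007, 0.0008, 0.0, 0.0, 0.0, 0.0, 0.0, 0.0079, 0.0012, 0.0, 0.0, 0.0, 0.0, 0.0, 0.0088, 0.0017, 0.0, 0.0, 0.0, 0.0, 0.0, 0.0097, 0.0021, 0.0, 0.0, 0.0, 0.0, 0.0, 0.0108, 0.0024, 0.0, 0.0, 0.0, 0.0, 0.0, 0.0119, 0.0026, 0.0, 0.0, 0.0, 0.0, 0.0, 0.013, 0.0029, 0.0]
W5
12 rows
[0.0, 0.0, 0.0, 0.0, 0.001, 0.0003, 0.0, 0.0, 0.0, 0.0, 0.0, 0.002, 0.0007, 0.0, 0.0, 0.0, 0.0, 0.0, 0.0029, 0.001, 0.0, 0.0, 0.0, 0.0, 0.0, 0.0035, 0.0019, 0.0, 0.0, 0.0, 0.0, 0.0, 0.0041, 0.0028, 0.0, 0.0, 0.0, 0.0, 0.0, 0.0047, 0.0037, 0.0, 0.0, 0.0, 0.0, 0.0, 0.0049, 0.0051, 0.0, 0.0, 0.0, 0.0, 0.0, 0.005, 0.0065, 0.0, 0.0, 0.0, 0.0, 0.0, 0.0052, 0.0079, 0.0, 0.0, 0.0, 0.0, 0.0, 0.0054, 0.0093, 0.0, 0.0, 0.0, 0.0, 0.0, 0.0056, 0.0107, 0.0, 0.0, 0.0, 0.0, 0.0, 0.0057, 0.0121, 0.0]
```

{"op": "move_arm", "data": {
  "plan": [-0.0233, 0.0, 0.0, 0.0, -0.0042, -0.0005, 0.0, -0.0465, 0.0, 0.0, 0.0, -0.0085, -0.001, 0.0, -0.0698, 0.0, 0.0, 0.0, -0.0127, -0.0014, 0.0, -0.0756, 0.0, 0.0, 0.0, -0.013, -0.0019, 0.0, -0.0815, 0.0, 0.0, 0.0, -0.0133, -0.0024, 0.0, -0.0873, 0.0, 0.0, 0.0, -0.0136, -0.0029, 0.0]
}}

```text
clock: 20.32
position: [0.4161, 0.079, 0.3485]
ee_rot: [0.608, 0.727, 0.244, 0.204]
ft_force: [-1.0, 0.0, -3.0]
grip_width: 0.136
grasp_force: 58.7
```

Run:
```python
from mv import *
o=manip.get_obs();print(o['ft_force'].round(2),o['torque'].round(3),inv(o['position'],R.from_quat(o['ee_rot'])),o['joint_pos'].round(2))
```

```text
[-1.02  0.03 -3.03] [-0.185  1.079 -0.013] (array([ 92.71, -64.93,  20.25]), 0.6463) [ 0.48 -0.31 -0.68  2.26 -0.32  0.5   0.17]
```

Run:
```python
from mv import *;from W import *
t=tool(rackG(92.5,20,np.radians(37)));np.save('cmd.npy',np.r_[t[0],t[1].as_quat()])
rows([(tool(rackG(x,z,np.radians(l))),n,0.) for x,z,l,n in W3[2:]])
```

```text
6 rows
[-0.0058, 0.0, 0.0, 0.0, 0.0, -0.0003, 0.0, -0.0116, 0.0, 0.0, 0.0, 0.0, -0.0006, 0.0, -0.0175, 0.0, 0.0, 0.0, 0.0, -0.0009, 0.0, -0.0175, 0.0, 0.0, 0.0, 0.0013, -0.0009, 0.0, -0.0175, 0.0, 0.0, 0.0, 0.0025, -0.0009, 0.0, -0.0175, 0.0, 0.0, 0.0, 0.0038, -0.0009, 0.0]
```

{"op": "move_arm", "data": {
  "plan": [-0.0058, 0.0, 0.0, 0.0, 0.0, -0.0003, 0.0, -0.0116, 0.0, 0.0, 0.0, 0.0, -0.0006, 0.0, -0.0175, 0.0, 0.0, 0.0, 0.0, -0.0009, 0.0, -0.0175, 0.0, 0.0, 0.0, 0.0013, -0.0009, 0.0, -0.0175, 0.0, 0.0, 0.0, 0.0025, -0.0009, 0.0, -0.0175, 0.0, 0.0, 0.0, 0.0038, -0.0009, 0.0]
}}

```text
clock: 21.08
position: [0.4186, 0.0794, 0.3514]
ee_rot: [0.607, 0.725, 0.25, 0.209]
ft_force: [-0.1, -0.2, -2.5]
grip_width: 0.13
grasp_force: 58.7
```

```bash
cat > st.py <<'E'
from mv import *
o=manip.get_obs();print(o['clock'],o['ft_force'].round(2),o['torque'].round(3),inv(o['position'],R.from_quat(o['ee_rot'])),o['joint_pos'].round(2))
E
python3 st.py
```

```text
21.075 [-0.09 -0.21 -2.49] [-0.177  1.032 -0.034] (array([ 98.14, -64.98,  25.43]), 0.6633) [ 0.48 -0.31 -0.68  2.25 -0.33  0.48  0.17]
```

No contact so far. Next is W4, the first half and then the second.

{"op": "move_arm", "data": {
  "plan": [0.0, 0.0, 0.0, 0.0, 0.0012, 0.0, 0.0, 0.0, 0.0, 0.0, 0.0, 0.0025, 0.0001, 0.0, 0.0, 0.0, 0.0, 0.0, 0.0037, 0.0001, 0.0, 0.0, 0.0, 0.0, 0.0, 0.0048, 0.0003, 0.0, 0.0, 0.0, 0.0, 0.0, 0.0059, 0.0005, 0.0, 0.0, 0.0, 0.0, 0.0, 0.007, 0.0008, 0.0]
}}

```text
clock: 21.82
position: [0.4244, 0.0804, 0.3551]
ee_rot: [0.607, 0.725, 0.25, 0.209]
ft_force: [-0.0, -0.3, -3.2]
grip_width: 0.134
grasp_force: 58.7
```

{"op": "move_arm", "data": {
  "plan": [0, 0, 0, 0, 0.0009, 0.0004, 0, 0, 0, 0, 0, 0.0018, 0.0009, 0, 0, 0, 0, 0, 0.0027, 0.0013, 0, 0, 0, 0, 0, 0.0038, 0.0016, 0, 0, 0, 0, 0, 0.0049, 0.0018, 0, 0, 0, 0, 0, 0.006, 0.0021, 0]
}}

```text
clock: 22.58
position: [0.4304, 0.0815, 0.3571]
ee_rot: [0.607, 0.725, 0.25, 0.209]
ft_force: [-0.1, 0.1, -2.3]
grip_width: 0.13
grasp_force: 58.7
```

```bash
python3 st.py
```

```text
22.575 [-0.06  0.05 -2.27] [-0.204  1.128 -0.029] (array([110.16, -64.96,  31.14]), 0.6634) [ 0.5  -0.28 -0.7   2.22 -0.3   0.49  0.15]
```

{"op": "move_arm", "data": {
  "plan": [0.0, 0.0, 0.0, 0.0, 0.001, 0.0003, 0.0, 0.0, 0.0, 0.0, 0.0, 0.002, 0.0007, 0.0, 0.0, 0.0, 0.0, 0.0, 0.0029, 0.001, 0.0, 0.0, 0.0, 0.0, 0.0, 0.0035, 0.0019, 0.0, 0.0, 0.0, 0.0, 0.0, 0.0041, 0.0028, 0.0, 0.0, 0.0, 0.0, 0.0, 0.0047, 0.0037, 0.0]
}}

```text
clock: 23.32
position: [0.4362, 0.0825, 0.357]
ee_rot: [0.607, 0.725, 0.25, 0.209]
ft_force: [0.2, -0.6, -2.9]
grip_width: 0.134
grasp_force: 58.7
```

{"op": "move_arm", "data": {
  "plan": [0, 0, 0, 0, 0.0002, 0.0014, 0, 0, 0, 0, 0, 0.0003, 0.0028, 0, 0, 0, 0, 0, 0.0005, 0.0042, 0, 0, 0, 0, 0, 0.0007, 0.0056, 0, 0, 0, 0, 0, 0.0009, 0.007, 0, 0, 0, 0, 0, 0.001, 0.0084, 0]
}}

```text
clock: 24.08
position: [0.4421, 0.0836, 0.351]
ee_rot: [0.607, 0.725, 0.25, 0.209]
ft_force: [0.9, -0.9, -2.8]
grip_width: 0.126
grasp_force: 58.7
```

```bash
python3 st.py
python3 - <<'E'
from mv import *
t=tool(rackG(122,25,np.radians(38)));np.save('cmd.npy',np.r_[t[0],t[1].as_quat()])
# out, then upright & up
rows([(tool(rackG(134,15,np.radians(38))),5,0.),(tool(rackG(160,15,np.radians(38))),4,0.),(tool(rackG(180,17,np.radians(38))),3,0.)])
E
```

```text
24.075 [ 0.92 -0.9  -2.76] [-0.154  1.093  0.026] (array([122.08, -64.98,  24.98]), 0.6633) [ 0.53 -0.24 -0.74  2.21 -0.26  0.46  0.11]
12 rows
[0.0, 0.0, 0.0, 0.0, 0.0007, 0.0031, 0.0, 0.0, 0.0, 0.0, 0.0, 0.0013, 0.0061, 0.0, 0.0, 0.0, 0.0, 0.0, 0.002, 0.0092, 0.0, 0.0, 0.0, 0.0, 0.0, 0.0026, 0.0122, 0.0, 0.0, 0.0, 0.0, 0.0, 0.0033, 0.0153, 0.0, 0.0, 0.0, 0.0, 0.0, 0.0084, 0.0193, 0.0, 0.0, 0.0, 0.0, 0.0, 0.0135, 0.0233, 0.0, 0.0, 0.0, 0.0, 0.0, 0.0187, 0.0273, 0.0, 0.0, 0.0, 0.0, 0.0, 0.0238, 0.0313, 0.0, 0.0, 0.0, 0.0, 0.0, 0.0295, 0.0349, 0.0, 0.0, 0.0, 0.0, 0.0, 0.0351, 0.0384, 0.0, 0.0, 0.0, 0.0, 0.0, 0.0408, 0.042, 0.0]
```

{"op": "move_arm", "data": {
  "plan": [0.0, 0.0, 0.0, 0.0, 0.0007, 0.0031, 0.0, 0.0, 0.0, 0.0, 0.0, 0.0013, 0.0061, 0.0, 0.0, 0.0, 0.0, 0.0, 0.002, 0.0092, 0.0, 0.0, 0.0, 0.0, 0.0, 0.0026, 0.0122, 0.0, 0.0, 0.0, 0.0, 0.0, 0.0033, 0.0153, 0.0, 0.0, 0.0, 0.0, 0.0, 0.0084, 0.0193, 0.0, 0.0, 0.0, 0.0, 0.0, 0.0135, 0.0233, 0.0, 0.0, 0.0, 0.0, 0.0, 0.0187, 0.0273, 0.0, 0.0, 0.0, 0.0, 0.0, 0.0238, 0.0313, 0.0, 0.0, 0.0, 0.0, 0.0, 0.0295, 0.0349, 0.0, 0.0, 0.0, 0.0, 0.0, 0.0351, 0.0384, 0.0, 0.0, 0.0, 0.0, 0.0, 0.0408, 0.042, 0.0]
}}

```text
clock: 25.58
position: [0.4996, 0.0938, 0.3431]
ee_rot: [0.607, 0.725, 0.25, 0.209]
ft_force: [-0.0, 0.1, -3.3]
grip_width: 0.135
grasp_force: 58.8
```

```bash
python3 st.py
python3 - <<'E'
from mv import *
# raise and go upright; then to above ferrule
F=np.array([.4906,-.1737]);a=.333
mid=tool((*rackG(200,0,0)[:2],.26,YAW,0))
rows([(mid,9,0.)])
print('B');f=tool((.58,-.04,.26,0.25,0));t=tool((*F,.22,a,0))
rows([(f,5,0.),(t,5,0.),(t,2,0.)])
print(F)
E
```

```text
25.575 [-0.01  0.12 -3.28] [-0.191  1.08  -0.023] (array([180.51, -65.1 ,  17.13]), 0.6634) [ 0.65 -0.05 -0.91  2.09  0.06  0.42 -0.14]
9 rows
[0.0737, 0.0, 0.0, 0.0, 0.0226, -0.0012, 0.0, 0.1474, 0.0, 0.0, 0.0, 0.0452, -0.0024, 0.0, 0.2211, 0.0, 0.0, 0.0, 0.0678, -0.0037, 0.0, 0.2948, 0.0, 0.0, 0.0, 0.0905, -0.0049, 0.0, 0.3685, 0.0, 0.0, 0.0, 0.1131, -0.0061, 0.0, 0.4422, 0.0, 0.0, 0.0, 0.1357, -0.0073, 0.0, 0.5158, 0.0, 0.0, 0.0, 0.1583, -0.0086, 0.0, 0.5895, 0.0, 0.0, 0.0, 0.1809, -0.0098, 0.0, 0.6632, 0.0, 0.0, 0.0, 0.2035, -0.011, 0.0]
B
12 rows
[0.0, 0.0, -0.0145, -0.0292, -0.0195, 0.0, 0.0, 0.0, 0.0, -0.029, -0.0584, -0.0391, 0.0, 0.0, 0.0, 0.0, -0.0435, -0.0876, -0.0586, 0.0, 0.0, 0.0, 0.0, -0.058, -0.1168, -0.0781, 0.0, 0.0, 0.0, 0.0, -0.0725, -0.146, -0.0976, 0.0, 0.0, 0.0, 0.0, -0.0891, -0.1692, -0.12, 0.008, 0.0, 0.0, 0.0, -0.1057, -0.1923, -0.1423, 0.016, 0.0, 0.0, 0.0, -0.1223, -0.2155, -0.1646, 0.024, 0.0, 0.0, 0.0, -0.1389, -0.2386, -0.1869, 0.032, 0.0, 0.0, 0.0, -0.1555, -0.2618, -0.2092, 0.04, 0.0, 0.0, 0.0, -0.1555, -0.2618, -0.2092, 0.04, 0.0, 0.0, 0.0, -0.1555, -0.2618, -0.2092, 0.04, 0.0]
[ 0.4906 -0.1737]
```

{"op": "move_arm", "data": {
  "plan": [0.0737, 0.0, 0.0, 0.0, 0.0226, -0.0012, 0.0, 0.1474, 0.0, 0.0, 0.0, 0.0452, -0.0024, 0.0, 0.2211, 0.0, 0.0, 0.0, 0.0678, -0.0037, 0.0, 0.2948, 0.0, 0.0, 0.0, 0.0905, -0.0049, 0.0, 0.3685, 0.0, 0.0, 0.0, 0.1131, -0.0061, 0.0, 0.4422, 0.0, 0.0, 0.0, 0.1357, -0.0073, 0.0, 0.5158, 0.0, 0.0, 0.0, 0.1583, -0.0086, 0.0, 0.5895, 0.0, 0.0, 0.0, 0.1809, -0.0098, 0.0, 0.6632, 0.0, 0.0, 0.0, 0.2035, -0.011, 0.0]
}}

```text
clock: 26.7
position: [0.6517, 0.1202, 0.4771]
ee_rot: [0.643, 0.766, -0.001, -0.0]
ft_force: [0.8, -0.0, -2.8]
grip_width: 0.13
grasp_force: 59.1
```

{"op": "move_arm", "data": {
  "plan": [0.0, 0.0, -0.0145, -0.0292, -0.0195, 0.0, 0.0, 0.0, 0.0, -0.029, -0.0584, -0.0391, 0.0, 0.0, 0.0, 0.0, -0.0435, -0.0876, -0.0586, 0.0, 0.0, 0.0, 0.0, -0.058, -0.1168, -0.0781, 0.0, 0.0, 0.0, 0.0, -0.0725, -0.146, -0.0976, 0.0, 0.0, 0.0, 0.0, -0.0891, -0.1692, -0.12, 0.008, 0.0, 0.0, 0.0, -0.1057, -0.1923, -0.1423, 0.016, 0.0, 0.0, 0.0, -0.1223, -0.2155, -0.1646, 0.024, 0.0, 0.0, 0.0, -0.1389, -0.2386, -0.1869, 0.032, 0.0, 0.0, 0.0, -0.1555, -0.2618, -0.2092, 0.04, 0.0, 0.0, 0.0, -0.1555, -0.2618, -0.2092, 0.04, 0.0, 0.0, 0.0, -0.1555, -0.2618, -0.2092, 0.04, 0.0]
}}

```text
clock: 28.2
position: [0.4911, -0.1735, 0.4372]
ee_rot: [0.58, 0.814, 0.0, 0.0]
ft_force: [-0.1, 0.4, -1.8]
grip_width: 0.13
grasp_force: 60.3
```

Run:
```python
from fit import *;from mv import *
import mv
o=manip.get_obs();p,r=load();print(o['clock'],o['ft_force'].round(2),((o['position']-p)*1000).round(2),(r.inv()*R.from_quat(o['ee_rot'])).as_rotvec().round(4))
ims=[manip.camera(n) for n in('scene','top')]
for q in ims:
    for l in('gauge_gap','ferrule_top'):
        for d in manip.tip_of(q,l):
            v=w(q,d['position'])
            if np.linalg.norm(v[:2]-[.4906,-.1737])<.03: print(l,round(d['conf'],2),v.round(4))
q=ims[0];save(q,'e.png',(170,90,290,240),4)
# gauge silhouette fit in scene (pos x,y with known yaw,z)
m=None
for d in manip.silhouettes(q,'gauge'):
    yy,xx=np.nonzero(d['pixels']);print('sil',round(d['conf'],2),len(xx),xx.mean().round(),yy.mean().round())
print(proj(q,[[.4906,-.1737,.17]]))
```

```text
28.2 [-0.12  0.38 -1.83] [0.45 0.15 0.27] [-0.0011 -0.0004  0.0005]
gauge_gap 0.72 [ 0.4936 -0.1763  0.1805]
ferrule_top 0.97 [ 0.4931 -0.1712  0.0951]
ferrule_top 0.8 [ 0.4909 -0.1719  0.0961]
sil 0.78 737 428.0 253.0
sil 0.69 163 367.0 209.0
sil 0.66 704 219.0 151.0
sil 0.63 6254 322.0 247.0
sil 0.22 1781 219.0 205.0
[[218.28460487 164.94198481]]
```

View pics/e.png

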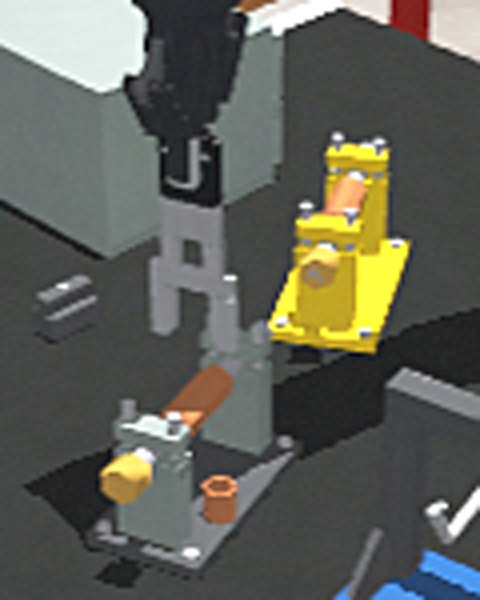

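The picture shows the gauge held upright above the ferrule, with its jaws at (160,320) and (230,350) and the ferrule at (200,390). I'll measure the gauge's in-hand sideways and roll offset from its silhouette, in the same image as the clamp.

```bash
cat > gf.py <<'E'
from fit import *;from mv import *
def go():
    o=manip.get_obs();p=o['position'];Rt=R.from_quat(o['ee_rot']).as_matrix();M=np.c_[Rt[:,1],Rt[:,0],-Rt[:,2]];org=p-.217*M[:,2]
    HB=[box(-4,4,-22,22,0,26),box(-4,4,-22,-10,-23.5,0),box(-4,4,10,22,-23.5,0),box(-4,4,-31.5,31.5,-39.5,-23.5)]
    for sg in(-1,1): HB.append(np.array([[x,sg*y,z] for x in(-4,4) for y,z in((14.5,-39.5),(31.5,-39.5),(14.5,-76),(31.5,-81),(19.5,-81))])/1000)
    ez=np.array([0,0,1.])
    for n,q in[(n,manip.camera(n)) for n in('scene','top','scene')]:
        def rend(v):
            dy,dz,ro=v[0]/1000*3,v[1]/1000*3,v[2]*.05;c,s=np.cos(ro),np.sin(ro);A=np.array([[1,0,0],[0,c,-s],[0,s,c]])
            hs=[(h@A.T+[0,dy,dz])@M.T+org for h in HB];return render(q,hs,(0,0,0))
        c=proj(q,[org-.03*M[:,2]]);s=sil(q,'gauge',c)
        u=proj(q,np.array([[x,y,z] for x in(-.02,.02) for y in(-.045,.045) for z in(-.1,.022)])@M.T+org);x0,y0=np.int32(u.min(0));x1,y1=np.int32(u.max(0))
        cut=proj(q,[org+.022*M[:,2]-.004*M[:,0]])[0]
        k=np.zeros(s.shape);k[max(y0,int(cut[1])) if n=='scene' else y0:y1+1,x0:x1+1]=1
        f=lambda v:((rend(v)*k-s*k)**2).sum()/max((s*k).sum(),1)+.002*(v@v)
        if (s*k).sum()<50: print(n,'none');continue
        r=NM(f,np.zeros(3),[1,1,1]);print(n,'dy,dz mm, roll',(r.x*[3,3,.05]).round(3),round(r.fun,3))
        C=np.array([[.4906,-.1737,.05]]);
        scl=sil(q,'clamp',C)
        H=[box(-85,85,-45,45,0,12),box(-74,-52,-25,25,12,108),box(52,74,-25,25,12,108),box(-105,110,-8,8,77,93),box(-30,30,-13,13,72,98)]
        for j in(-1,1):
            for i in (-63,63): pass
        r=NM(lambda v:-iou(render(q,H,v),scl),[.4906,-.1737,.333],[.005,.005,.05]);print('   clamp',r.x.round(4),-r.fun)
go()
E
python3 gf.py
```

```text
Traceback (most recent call last):
  File "gf.py", line 24, in <module>
    go()
    ~~^^
  File "gf.py", line 11, in go
    c=proj(q,[org-.03*M[:,2]]);s=sil(q,'gauge',c)
                                 ~~~^^^^^^^^^^^^^
  File "fit.py", line 15, in sil
    u=proj(p,c)[0]
      ~~~~^^^^^
  File "h.py", line 10, in proj
    X=np.atleast_2d(X);T=np.linalg.inv(p['cam_to_world']);c=X@T[:3,:3].T+T[:3,3]
                                                            ~^~~~~~~~~~~
ValueError: matmul: Input operand 1 has a mismatch in its core dimension 0, with gufunc signature (n?,k),(k,m?)->(n?,m?) (size 3 is different from 2)
```

```bash
sed -i "s/s=sil(q,'gauge',c)/s=sil(q,'gauge',[org-.03*M[:,2]])/" gf.py; python3 gf.py
```

```text
scene dy,dz mm, roll [ 6.470e-01  1.283e+00 -1.000e-03] 0.049
   clamp [ 0.49   -0.1727  0.3365] 0.8839511530949881
top none
scene dy,dz mm, roll [6.520e-01 1.157e+00 1.000e-03] 0.049
   clamp [ 0.4921 -0.1735  0.3207] 0.8701797427186203
```

{"op": "move_arm", "data": {
  "plan": [0, 0, 0, -0.0003, 0, 0.007, 0, 0, 0, 0, -0.0003, 0, 0.014, 0, 0, 0, 0, -0.0003, 0, 0.021, 0, 0, 0, 0, -0.0003, 0, 0.028, 0, 0, 0, 0, -0.0003, 0, 0.034, 0, 0, 0, 0, -0.0003, 0, 0.038, 0, 0, 0, 0, -0.0003, 0, 0.038, 0]
}}

```text
clock: 30.02
position: [0.4907, -0.174, 0.3987]
ee_rot: [0.58, 0.815, 0.0, -0.0]
ft_force: [-0.3, 0.5, -2.3]
grip_width: 0.13
grasp_force: 60.2
```

{"op": "move_arm", "data": {
  "plan": [0, 0, 0, 0, 0, 0.0015, 0, 0, 0, 0, 0, 0, 0.003, 0, 0, 0, 0, 0, 0, 0.0045, 0, 0, 0, 0, 0, 0, 0.006, 0, 0, 0, 0, 0, 0, 0.006, 0]
}}

```text
clock: 30.65
position: [0.4907, -0.174, 0.3929]
ee_rot: [0.58, 0.815, 0.0, -0.0]
ft_force: [0.0, -0.0, -1.9]
grip_width: 0.124
grasp_force: 60.2
```

{"op": "move_arm", "data": {
  "plan": [0, 0, 0, 0, 0, 0.0013, 0, 0, 0, 0, 0, 0, 0.0026, 0, 0, 0, 0, 0, 0, 0.0039, 0, 0, 0, 0, 0, 0, 0.0052, 0, 0, 0, 0, 0, 0, 0.0065, 0, 0, 0, 0, 0, 0, 0.0065, 0]
}}

```text
clock: 31.4
position: [0.4907, -0.174, 0.3864]
ee_rot: [0.58, 0.815, 0.0, -0.0]
ft_force: [-1.0, 0.5, -2.7]
grip_width: 0.133
grasp_force: 60.2
```

{"op": "move_arm", "data": {
  "plan": [0, 0, 0, 0, 0, 0.0013, 0, 0, 0, 0, 0, 0, 0.0026, 0, 0, 0, 0, 0, 0, 0.0039, 0, 0, 0, 0, 0, 0, 0.0052, 0, 0, 0, 0, 0, 0, 0.0065, 0, 0, 0, 0, 0, 0, 0.0065, 0]
}}

```text
clock: 32.15
position: [0.4907, -0.174, 0.3799]
ee_rot: [0.58, 0.815, 0.0, -0.0]
ft_force: [-0.6, 0.2, -2.6]
grip_width: 0.135
grasp_force: 60.2
```

{"op": "move_arm", "data": {
  "plan": [0, 0, 0, 0, 0, 0.002, 0, 0, 0, 0, 0, 0, 0.004, 0, 0, 0, 0, 0, 0, 0.006, 0, 0, 0, 0, 0, 0, 0.008, 0, 0, 0, 0, 0, 0, 0.01, 0, 0, 0, 0, 0, 0, 0.012, 0, 0, 0, 0, 0, 0, 0.014, 0, 0, 0, 0, 0, 0, 0.016, 0, 0, 0, 0, 0, 0, 0.018, 0, 0, 0, 0, 0, 0, 0.02, 0, 0, 0, 0, 0, 0, 0.021, 0, 0, 0, 0, 0, 0, 0.021, 0]
}}

```text
clock: 33.65
position: [0.4907, -0.174, 0.3589]
ee_rot: [0.58, 0.815, 0.0, -0.0]
ft_force: [0.3, -0.7, -1.7]
grip_width: 0.131
grasp_force: 60.2
```

{"op": "move_arm", "data": {
  "plan": [0, 0, 0, 0, 0, 0.001, 0, 0, 0, 0, 0, 0, 0.002, 0, 0, 0, 0, 0, 0, 0.0025, 0, 0, 0, 0, 0, 0, 0.0025, 0]
}}

```text
clock: 34.15
position: [0.4907, -0.174, 0.3565]
ee_rot: [0.58, 0.815, 0.0, -0.0]
ft_force: [-0.1, 0.4, -3.2]
grip_width: 0.128
grasp_force: 60.2
```

Two millimetres to go, so I'll take 0.7 mm feeling steps.

{"op": "move_arm", "data": {
  "plan": [0, 0, 0, 0, 0, 0.0005, 0, 0, 0, 0, 0, 0, 0.001, 0, 0, 0, 0, 0, 0, 0.001, 0]
}}

```text
clock: 34.52
position: [0.4907, -0.174, 0.3555]
ee_rot: [0.58, 0.815, 0.0, 0.0]
ft_force: [-0.4, 0.4, -3.0]
grip_width: 0.13
grasp_force: 60.2
```

{"op": "move_arm", "data": {
  "plan": [0, 0, 0, 0, 0, 0.0004, 0, 0, 0, 0, 0, 0, 0.0008, 0, 0, 0, 0, 0, 0, 0.0008, 0]
}}

```text
clock: 34.9
position: [0.4908, -0.174, 0.3548]
ee_rot: [0.58, 0.815, 0.0, 0.0]
ft_force: [-0.7, -0.6, -0.7]
grip_width: 0.132
grasp_force: 60.7
```

Contact has taken up the weight at TCP z 0.3548, where I predicted 0.3545. I'll release with a low squeeze.

{"op": "move_arm", "data": {
  "plan": [0, 0, 0, 0, 0, 0.0001, 0.005, 0, 0, 0, 0, 0, 0.0001, 0.008, 0, 0, 0, 0, 0, 0.0001, 0.01, 0, 0, 0, 0, 0, 0.0001, 0.012, 0, 0, 0, 0, 0, 0.0001, 0.014, 0, 0, 0, 0, 0, 0.0001, 0.017, 0, 0, 0, 0, 0, 0.0001, 0.02, 0, 0, 0, 0, 0, 0.0001, 0.025],
  "squeeze": 20
}}

```text
clock: 35.9
position: [0.4907, -0.174, 0.3546]
ee_rot: [0.58, 0.815, 0.0, 0.0]
ft_force: [0.6, -0.5, 0.3]
grip_width: 0.292
grasp_force: 0.0
```

{"op": "move_arm", "data": {
  "plan": [0, 0, 0, 0, 0, 0, 0.03, 0, 0, 0, 0, 0, 0, 0.04, 0, 0, 0, 0, 0, 0, 0.05, 0, 0, 0, 0, 0, 0, 0.05]
}}

```text
clock: 36.4
position: [0.4907, -0.1739, 0.3546]
ee_rot: [0.58, 0.815, 0.0, 0.0]
ft_force: [0.7, -0.3, 0.1]
grip_width: 0.582
grasp_force: 0.0
```

Run:
```python
from h import *
o=manip.get_obs();print(o['clock'],o['ft_force'].round(2),o['grip_width'])
q=manip.camera('scene');save(q,'f.png',(170,90,290,240),4)
for d in manip.tip_of(q,'gauge_gap'): print(round(d['conf'],2),w(q,d['position']).round(4))
```

```text
36.4 [ 0.74 -0.28  0.05] 0.5817045219917638
0.81 [0.3098 0.3792 0.0395]
0.7 [ 0.4899 -0.1787  0.0977]
0.48 [0.2832 0.187  0.0408]
```

View pics/f.png

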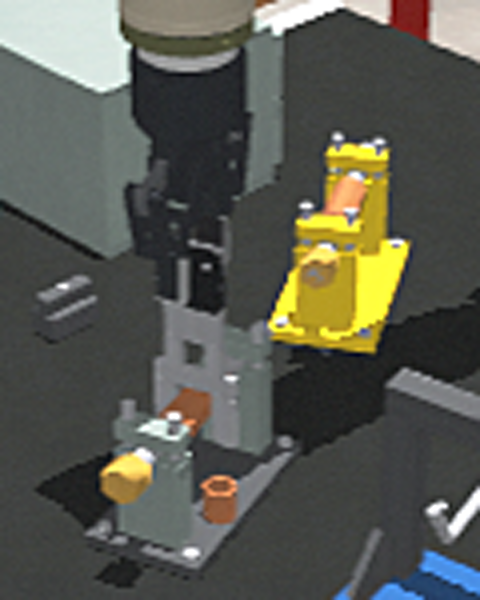

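The gauge sits upright astride the ferrule (crown at about (195,380)) and the fingers are open. I'll withdraw straight up.

{"op": "move_arm", "data": {
  "plan": [0, 0, 0, 0, 0, -0.01, 0.06, 0, 0, 0, 0, 0, -0.03, 0.07, 0, 0, 0, 0, 0, -0.06, 0.08, 0, 0, 0, 0, 0, -0.09, 0.08, 0, 0, 0, 0, 0, -0.12, 0.08, 0, 0, 0, 0, 0, -0.12, 0.08, 0, 0, 0, 0, 0, -0.12, 0.08, 0, 0, 0, 0, 0, -0.12, 0.08]
}}

```text
clock: 37.5
position: [0.4905, -0.174, 0.4739]
ee_rot: [0.58, 0.815, -0.0, -0.001]
ft_force: [1.0, -0.5, 0.1]
grip_width: 0.933
grasp_force: 0.0
```

Run:
```python
from h import *
q=manip.camera('scene');save(q,'g.png',(170,90,400,265),3.4)
for l in('gauge_gap','gauge_grip','ferrule_top','small_gauge'):
  for d in manip.tip_of(q,l): print(l,round(d['conf'],2),w(q,d['position']).round(4))
```

```text
gauge_gap 0.75 [0.3086 0.3759 0.0411]
gauge_gap 0.71 [ 0.4908 -0.1759  0.099 ]
gauge_gap 0.71 [0.2853 0.1847 0.0389]
gauge_grip 0.92 [ 0.4927 -0.1757  0.1991]
gauge_grip 0.82 [0.313  0.3802 0.1438]
gauge_grip 0.55 [ 0.4937 -0.1742  0.0952]
gauge_grip 0.44 [0.2832 0.1824 0.1443]
gauge_grip 0.33 [0.6711 0.1932 0.0033]
ferrule_top 0.81 [ 0.2115 -0.2968  0.1019]
ferrule_top 0.63 [ 0.4911 -0.1706  0.098 ]
ferrule_top 0.31 [ 0.4096 -0.4226 -0.0017]
small_gauge 0.67 [0.4412 0.2174 0.159 ]
```

View pics/g.png

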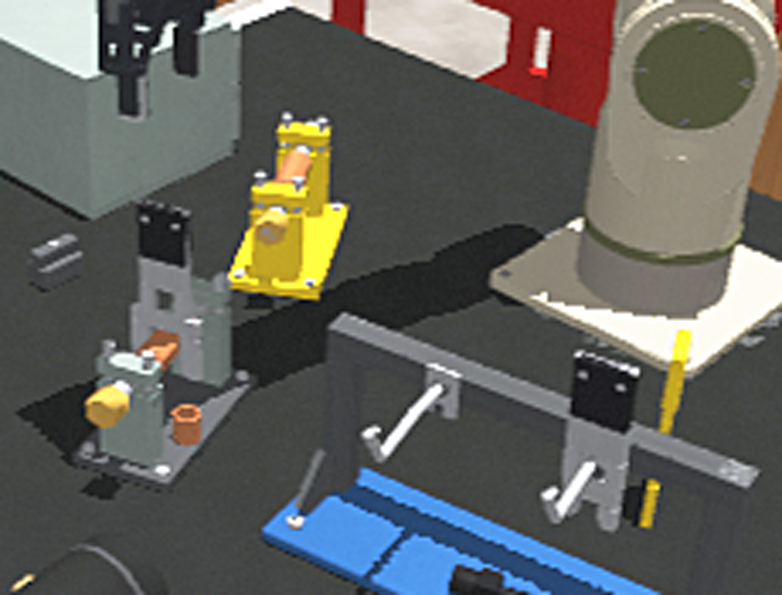

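The gauge stands upright on the ferrule at (165,300), the small gauge still hangs at (600,440), and the gripper is clear.

```bash
python3 -c "
from h import *
print(manip.hand_in())"
```

```text
the job is handed in; nothing more can be done
None
```

The wider gauge is off its hook and sits upright astride the copper ferrule near its middle, released with the gripper clear; the small gauge still hangs, and the job is handed in at about 37.5 s (the verdict was not shown).

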